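Stop the bottle mixer, open its bayonet lid, unload the bottles and lock it again

TASK

The mixing run is over. First turn the mixer's speed knob fully anticlockwise to its end stop (off); then twist the domed bayonet lid anticlockwise until its lugs reach the slots in the collar, lift it straight off and set it down on a free patch of bench. Stand every small bottle from the mixer upright in the three-bay tray, one to a bay, never tipping one over; then put the lid back on, lugs through the slots, and lock it by turning it clockwise well past them, leaving all else where it is.

Things in the scene. Friction and masses are not known exactly. Their poses are not given: they have to be found in the camera images.
- mixer: bench mixer, fixed: flat white housing 250 x 172 mm, deck 40 mm above the bench. Origin on the bench under the lid's axis; housing from 163 mm in front of it (-x, knob side) to 87 mm behind. Two or three bottles stand on the deck under the lid, upright, 37 mm from the axis, in places 120 degrees apart (the first straight toward +x), parted by ribs 8 mm high
- speed_knob (a joint): angle of the speed knob in rad: 0 = end stop, fully anticlockwise seen from above = off; grows clockwise to 4.4. Stiff friction (0.03 N m), stays where it is left
- speed_knob_grip (a point): point on the knob's vertical axis at the height to grip, 125 mm in front (-x) of the mixer's axis. The knob has a grip bar on top, along this point's own x axis, to be pinched across the bar (point's y): bar 30 mm long, 14 mm wide, its top 7 mm above this point, its foot 25 mm below
- lid: loose white domed lid, 0.22 kg: outer radius 62 mm, open below, flat top 75 mm above the rim. Origin at the centre of the rim, 40 mm above the bench while on the mixer. Two lugs (18 mm wide, 5.5 mm high, out to radius 71 mm) at the rim on its own +x and -x sides, a rib above each. Turns easily, about 3 mm of play; rests on its rim on the bench
- mixer_slot (a point): the slot on the mixer's +y side, at the collar's top, 67 mm from the axis; another is opposite. Grey collar: outer radius 82.5, inner 65.5, top 53.5 mm above the bench; its flange holds the lugs down except at the two 34 mm slots. The lid can be lifted off or put on when its x lies along the mixer's y, either way round, within 0.07 rad
- lid_handle (a point): grip point of the lid's handle, on the lid's axis 99 mm above the rim: grey bar 70 mm long (lid's x), 16 mm wide (y), 75 to 109 mm above the rim. Starts locked, 0.7 to 1.2 rad clockwise (from above) of the slots; turned anticlockwise, it stops about 0.07 rad past the slots' middle, where it can be lifted; clockwise, 1.33 rad short of the middle
- bottle_a: small white reagent bottle with red screw cap, 36 mm across, 64 mm high (body to 56 mm, cap 22 mm across above), 0.09 kg, tight cap. Origin at the centre of its underside, z up its axis. Two or three such bottles are in the mixer, under the lid (None if absent)
- bottle_b: small white reagent bottle with red screw cap, 36 mm across, 64 mm high (body to 56 mm, cap 22 mm across above), 0.09 kg, tight cap. Origin at the centre of its underside, z up its axis. Two or three such bottles are in the mixer, under the lid (None if absent)
- bottle_c: small white reagent bottle with red screw cap, 36 mm across, 64 mm high (body to 56 mm, cap 22 mm across above), 0.09 kg, tight cap. Origin at the centre of its underside, z up its axis. Two or three such bottles are in the mixer, under the lid (None if absent)
- tray: loose aluminium tray, 60 x 172 mm, 26 mm high, 4 mm walls, 0.5 kg, three bays of 52 x 52 mm in a row along its own y (bay centres at y = -56, 0, +56 mm). Floor 4 mm thick. Origin at the centre of its underside
- flask (a point): point on the bench under the middle of a large glass flask, fixed (obstacle): about 200 mm across at the foot, tapering to a neck, some 0.3 m high. A carried lid must pass round it, on the robot's side. The bench from 120 to 200 mm to its right (-y) and 130 to 180 mm nearer the robot (-x) than it is always free and takes the lid
- dish: loose bystander: shut petri dish, 60 mm across, 16 mm high; origin at the centre of its underside
- timer: loose bystander: lab timer, 58 x 58 x 19 mm; origin at the centre of its underside

How it is judged:
By the outcome, as a careful person would: the job done as asked, in the order asked, and still so for the second after the job is handed in, with the robot touching nothing.
Of bottle_a, bottle_b, bottle_c only 2 to 3 are there at a start; the rules pass over those that are not, and their reading is None.
At some moment in a run one of tray may be knocked a few centimetres aside while the robot is not near it.
Once in a run the grip may slacken for a moment while it holds something.
It also fails if it takes over 208 s, if anything falls off the work surface, if the arm or the gripper's body presses on something with over 40 N, if the wrist force passes 120 N, or if a joint passes its speed limit or range.

ROBOT

A 6-joint arm with a two-finger parallel gripper is mounted at the origin on the work surface; the furniture and walls round the work are solid. World frame = base frame: x ahead of the robot, y to its left, z up, the work surface at z = 0. Lengths are in m, angles in rad, forces in N, time in s.
With the tool pointing down it reaches from about 0.375 to 0.9 m from the base axis. Payload 3.1 kg.
Tool frame: the origin (TCP) lies at the very end of the fingers, on their centre line; the grasp point (between the pads) lies 19 mm behind it; z points along the fingers, y is the direction in which the jaws open and shut (so a half turn about z gives the same grasp; the last joint's range is limited). The gripper opens to 87 mm and grips with 3 to 60 N. Pads are 19 mm wide; open, the fingers measure 117 mm over their backs; the gripper's body (75 mm by 190 mm) begins 51 mm behind the grasp point.
Start: joints at [1.075, 0.527, 1.433, -0, 1.181, -0.178], TCP at [0.195, 0.594, 0.223] pointing down, gripper open.
Joint ranges: [-3.08, 3.08], [-0.75, 2.2], [0.22, 2.44], [-1.43, 4.57], [0, 2.65], [-2.85, 2.85]. Speed limits (rad/s): [2.79, 2.79, 3.14, 3.14, 3.14, 3.14].

INTERFACE

Orientations are given as a unit quaternion [x, y, z, w].
In Python, from rig import robot gives the robot as it stands. The module is installed in compiled form; this text tells all that it offers.
- The arm moves only by the tool carry_out, never from a script. Its argument "series" is a list of rows, each a list of 7 numbers: the shift along the tool's x, y, z in mm, then the turn, a rotation vector about the tool's x, y, z in degrees, then the gripper command: -1 is shut, 1 is fully open, values between are in proportion. In form: [[tx, ty, tz, rx, ry, rz, claw], ...]. A call has 1 to 8 rows; each row is the pose to reach, as a shift and turn from the pose measured when the call began, along the tool's axes at that moment; what a row does not reach only later rows make up. A row lasts 1/8 s, in which the tool goes at most 62.5 mm and 10.7 degrees, less where a joint would pass 70% of its speed; a pose out of reach is approached as far as the arm can. A call with a gripper value outside its range is refused whole. The fingers move at their own pace and stop on an object; "force" is the grip in N (left out, the last holds). Time passes only in rows, so rows that repeat a pose let the fingers close. It gives the time, the measured TCP pose, the force and the opening at its end, in the units of the state.
- robot.get_obs(): the state, without advancing time (a new reading comes with each control period).
- robot.camera(name): name is "side" or "top" or "wrist"; returns a dict with "pixels" (420x560x3 uint8, red, green, blue), "fx", "fy", "cx", "cy" (pixels), "k1" (the pictures are not rectified: a ray, as slopes to the right and down, at radius r is drawn at 1 + k1 r^2 times it, then the intrinsics apply), "position" and "attitude" of the camera in the world. Camera axes: x right, y down, z forward; pixel columns grow to the right and rows downward; lengths in m; the calibration is good to about 2 mm. A picture is of the moment at which its call begins. There is no depth.
- robot.hand_in(): hands the job in, once; it reports no verdict.
The state is a dict: "time": time; "q": joint angles; "joint_velocities": joint speeds; "joint_torque": joint torques, N m; "position": TCP position; "tool_rot": TCP orientation; "ft_force": force on the tool from outside, world axes, zero at the start; "moment": the same for the moment, N m; "grip_width": finger opening in m.
Only numpy, scipy, OpenCV 4.12 (cv2) and the standard library are available. Lean on these libraries where they do the work, as an engineer would, in place of code of your own. Each camera call takes 0.05 s, during which the arm holds its last target.

## Working session

There is one attempt and no reset: what is moved stays moved. The work goes in short steps, Python scripts to look and compute and a tool call to move; the robot and the scene stay as the last step left them, time stands still between calls to the robot, and variables do not carry over. Pictures are saved under pics/ and viewed, and the job is handed in when it is done.

Besides the shell and the picture viewer there is one more tool, called after "Emit:" as name(argument=value, ...), one argument or row to a line, values as JSON. carry_out: Moves the arm, as the interface text tells. Its arguments: {"type":"object","properties":{"series":{"type":"array"},"force":{"type":"number"}},"required":["series"]}

```bash
mkdir -p pics
cat > h.py <<'E'
import numpy as np, cv2
from rig import robot
from scipy.spatial.transform import Rotation as R
def snap(n,f):
    c=robot.camera(n); cv2.imwrite('pics/'+f,c['pixels'][:,:,::-1]); 
    import pickle; pickle.dump(c,open('pics/'+f+'.pkl','wb')); return c
def att(c):
    a=np.array(c['attitude'],float)
    return R.from_quat(a).as_matrix() if a.shape==(4,) else a.reshape(3,3)
def p2w(c,u,v,z):
    K=np.array([[c['fx'],0,c['cx']],[0,c['fy'],c['cy']],[0,0,1]])
    x,y=(u-c['cx'])/c['fx'],(v-c['cy'])/c['fy']
    a,b=x,y
    for _ in range(30):
        s=1+c['k1']*(a*a+b*b); a,b=x/s,y/s
    d=att(c)@np.array([a,b,1]); p=np.array(c['position']); t=(z-p[2])/d[2]
    return p+t*d
def w2p(c,P):
    q=att(c).T@(np.array(P)-np.array(c['position'])); a,b=q[0]/q[2],q[1]/q[2]
    s=1+c['k1']*(a*a+b*b); return np.array([c['fx']*a*s+c['cx'],c['fy']*b*s+c['cy']])
def load(f):
    import pickle; return pickle.load(open('pics/'+f+'.pkl','rb'))
def shift(P,o=None):
    o=o or robot.get_obs(); return 1000*R.from_quat(o['tool_rot']).as_matrix().T@(np.array(P)-np.array(o['position']))
def st():
    o=robot.get_obs()
    for k in o: print(k,np.round(o[k],4))
E
python3 - <<'E'
from h import *
for n in ['top','side','wrist']:
    c=snap(n,n+'0.png'); print(n,{k:np.round(v,4) for k,v in c.items() if k!='pixels'})
st(); print(R.from_quat(robot.get_obs()['tool_rot']).as_matrix().round(3))
E
```

```text
top {'fx': np.float64(461.1901), 'fy': np.float64(461.1901), 'cx': np.float64(272.1385), 'cy': np.float64(215.0198), 'k1': np.float64(-0.0962), 'position': array([0.3028, 0.1647, 0.9993]), 'attitude': array([ 0.7163, -0.6896,  0.0733, -0.0769])}
side {'fx': np.float64(442.5309), 'fy': np.float64(442.5309), 'cx': np.float64(277.3668), 'cy': np.float64(216.2837), 'k1': np.float64(-0.0532), 'position': array([ 0.1478, -0.4315,  0.6114]), 'attitude': array([ 0.8575, -0.2208,  0.1149, -0.4503])}
wrist {'fx': np.float64(294.8137), 'fy': np.float64(294.8137), 'cx': np.float64(275.6215), 'cy': np.float64(208.7718), 'k1': np.float64(-0.013), 'position': array([0.1271, 0.6162, 0.3837]), 'attitude': array([0.8028, 0.582 , 0.0756, 0.1052])}
time 0.15
q [ 1.0755  0.5282  1.4336 -0.      1.1814 -0.1785]
joint_velocities [ 0.0005 -0.0035 -0.0048  0.0004  0.0013 -0.0006]
joint_torque [ 4.00000e-04 -4.40434e+01 -1.76843e+01  6.33000e-02  5.52000e-02
 -1.00000e-04]
position [0.1944 0.5934 0.2218]
tool_rot [ 1.577e-01  9.875e-01 -8.000e-04 -2.000e-04]
ft_force [-1.0933  0.3536 -0.1473]
moment [-0.0188  0.0135  0.0014]
grip_width 0.0871
[[-0.95   0.312 -0.001]
 [ 0.312  0.95  -0.001]
 [ 0.    -0.002 -1.   ]]
```

View pics/top0.png

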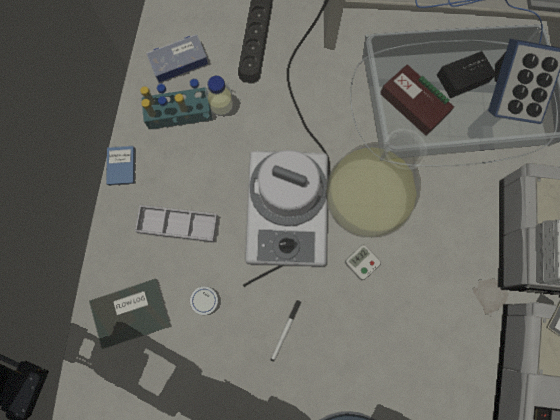

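View pics/side0.png

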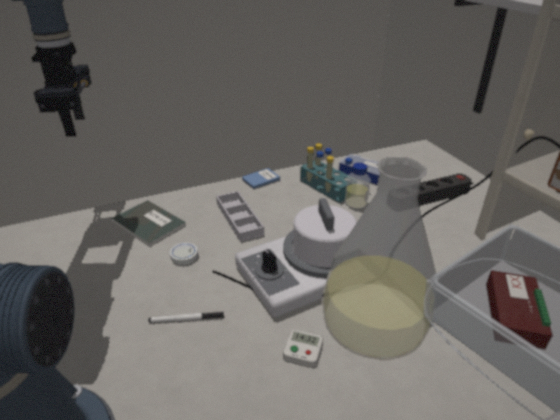

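View pics/wrist0.png

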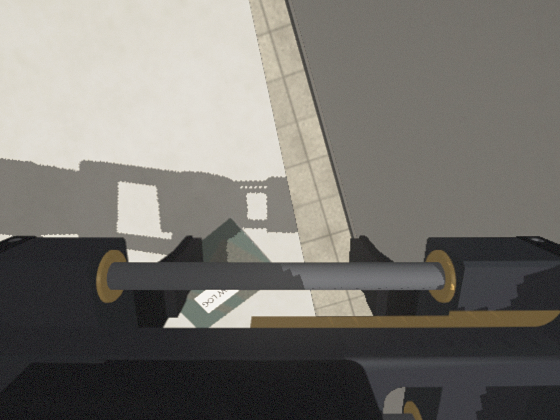

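Run:
```python
import cv2
i=cv2.imread('pics/top0.png'); j=cv2.resize(i[130:280,235:335],None,fx=5,fy=5,interpolation=cv2.INTER_CUBIC)[:,:]
cv2.imwrite('pics/z1.png',cv2.resize(j,None,fx=.8,fy=.8))
j=cv2.resize(i[190:250,125:225],None,fx=7,fy=7,interpolation=cv2.INTER_CUBIC);cv2.imwrite('pics/z2.png',j)
```

```text
(no output)
```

View pics/z1.png

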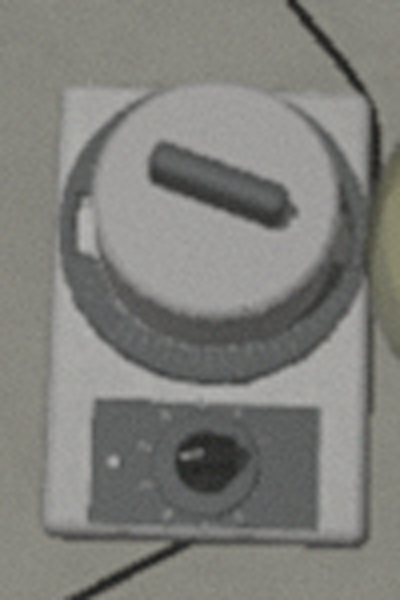

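View pics/z2.png

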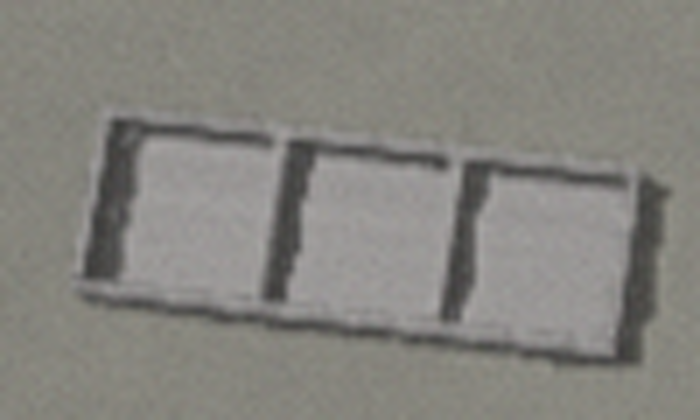

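Run:
```python
from h import *
c=load('top0.png')
f=lambda u,v,z,s=4,o=(235,130): p2w(c,u/s+o[0],v/s+o[1],z).round(4)
for p in [(65,88),(367,100),(365,535),(47,528)]: print('deck',f(*p,.04))
a,b=f(160,162,.149),f(283,213,.149); print('handle',a,b,(a+b)/2,np.arctan2(*(b-a)[1::-1]), np.linalg.norm(b-a))
print('slot',f(87,230,.0535)); print('collar L/R/bottom', f(60,230,.0535),f(365,240,.0535),f(210,382,.0535))
print('knob',f(210,464,.08),f(183,455,.08),f(247,458,.08))
for p in [(110,118),(640,172),(640,360),(80,292)]: print('tray',p2w(c,p[0]/7+125,p[1]/7+190,.026).round(4))
for p in [(372,190)]: print('flask',p2w(c,*p,0.0))
print('timer',p2w(c,362,262,.019),'dish',p2w(c,204,300,.016),p2w(c,500,200,0),p2w(c,500,260,0.0),p2w(c,400,155,0.0))
print(p2w(c,300,302,0),p2w(c,273,360,0))
```

```text
deck [0.6497 0.2248 0.04  ]
deck [0.6492 0.0589 0.04  ]
deck [0.4103 0.0568 0.04  ]
deck [0.4077 0.2226 0.04  ]
handle [0.5743 0.1704 0.149 ] [0.551  0.1106 0.149 ] [0.56265 0.1405  0.149  ] -1.9423330370588818 0.06417889061054263
slot [0.5656 0.2084 0.0535]
collar L/R/bottom [0.565  0.2228 0.0535] [0.5657 0.0605 0.0535] [0.4858 0.1405 0.0535]
knob [0.4387 0.1399 0.08  ] [0.4428 0.1536 0.08  ] [0.4425 0.1214 0.08  ]
tray [0.5203 0.4614 0.026 ]
tray [0.5093 0.2941 0.026 ]
tray [0.4507 0.2904 0.026 ]
tray [0.4649 0.4654 0.026 ]
flask [ 0.58469567 -0.04875646  0.        ]
timer [ 0.41905687 -0.02207476  0.019     ] dish [0.3263971  0.31038368 0.016     ] [ 5.73427202e-01 -3.45795139e-01  1.11022302e-16] [ 0.43539299 -0.33680356  0.        ] [ 0.67092743 -0.11480557  0.        ]
[0.330702   0.10715734 0.        ] [0.20811897 0.16027404 0.        ]
```

```bash
cat >> h.py <<'E'
def mv(P,yang=None):
    "shift mm and rotvec deg (tool) for TCP target P with tool y at yang (rad), tool down"
    o=robot.get_obs(); T=R.from_quat(o['tool_rot']).as_matrix(); s=T.T@(np.array(P)-np.array(o['position']))*1000
    if yang is None:
        y=T[:,1]; yang=np.arctan2(y[1],y[0])
    Y=np.array([np.cos(yang),np.sin(yang),0]); Z=np.array([0,0,-1.]); X=np.cross(Y,Z)
    D=np.stack([X,Y,Z],1); rv=np.degrees(R.from_matrix(T.T@D).as_rotvec())
    print('mv',s.round(1).tolist(),rv.round(2).tolist(),'yaw',np.degrees(np.arctan2(T[1,1],T[0,1])).round(2)); return s,rv
E
python3 - <<'E'
from h import *
c=load('wrist0.png'); o=robot.get_obs(); T=R.from_quat(o['tool_rot']).as_matrix()
print('cam in tool',T.T@(np.array(c['position'])-np.array(o['position'])),(T.T@att(c)).round(3))
mv([.43,.14,.30],np.pi/2)
E
```

```text
cam in tool [ 0.07111052  0.00037666 -0.16182986] [[ 0.    -0.966 -0.257]
 [ 1.     0.     0.001]
 [-0.001 -0.257  0.966]]
mv [-365.1, -357.6, -77.7] [-0.09, -0.03, -18.15] yaw 71.85
```

Run:
```python
from h import *
mv([.53,.16,.30],np.pi/2)
```

```text
mv [-453.9, -307.4, -77.8] [-0.09, -0.03, -18.15] yaw 71.85
```

Emit:
carry_out(
  series=[
    [-40,-20,-78,0,0,-4,1],
    [-100,-65,-78,0,0,-8,1],
    [-150,-100,-78,0,0,-12,1],
    [-200,-135,-78,0,0,-18,1],
    [-250,-170,-78,0,0,-18,1],
    [-300,-205,-78,0,0,-18,1],
    [-350,-240,-78,0,0,-18,1],
    [-390,-270,-78,0,0,-18,1],
  ],
)

```text
time: 1.15
position: [0.4771, 0.2204, 0.3]
tool_rot: [0.001, 1.0, -0.001, -0.0]
ft_force: [0.8, 0.7, 0.2]
grip_width: 0.0872
```

Run:
```python
from h import *
mv([.53,.16,.30],np.pi/2)
```

```text
mv [-53.1, -60.3, 0.1] [-0.07, -0.04, -0.16] yaw 89.84
```

Emit:
carry_out(
  series=[
    [-25,-30,0,0,0,0,1],
    [-50,-58,0,0,0,0,1],
    [-53,-60,0,0,0,0,1],
    [-53,-60,0,0,0,0,1],
  ],
)

```text
time: 1.65
position: [0.5293, 0.1605, 0.2997]
tool_rot: [0.002, 1.0, -0.0, -0.001]
ft_force: [-0.0, 0.0, 0.0]
grip_width: 0.0871
```

Run:
```python
from h import *
snap('wrist','w1.png'); print(robot.get_obs()['position'])
```

```text
[0.52890032 0.1609761  0.299767  ]
```

View pics/w1.png

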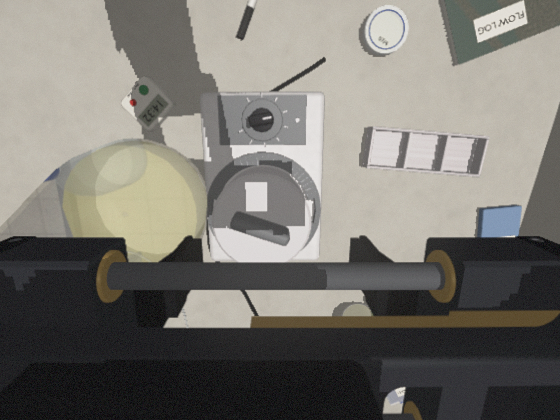

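Run:
```python
from h import *
i=cv2.imread('pics/w1.png'); j=cv2.resize(i[85:265,195:330],None,fx=4,fy=4,interpolation=cv2.INTER_CUBIC)
cv2.imwrite('pics/z3.png',cv2.convertScaleAbs(cv2.resize(j,None,fx=.8,fy=.8),alpha=1.5,beta=20))
```

```text
(no output)
```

View pics/z3.png

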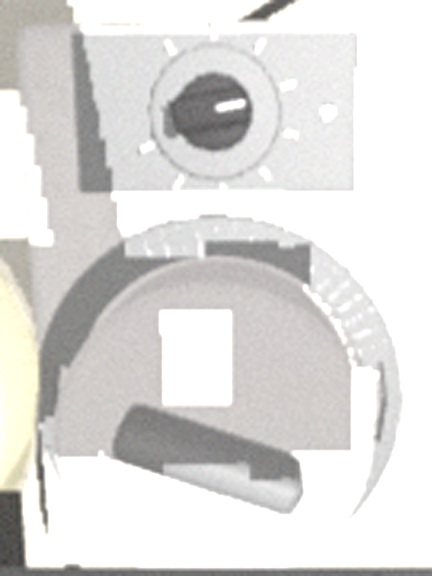

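```bash
cat >> h.py <<'E'
def ray(c,u,v):
    a=p2w(c,u,v,0.); p=np.array(c['position']); d=a-p; return p,d/np.linalg.norm(d)
def tri(*cs):
    A=np.zeros((3,3));b=np.zeros(3)
    for c,u,v in cs:
        p,d=ray(c,u,v); M=np.eye(3)-np.outer(d,d); A+=M;b+=M@p
    x=np.linalg.solve(A,b); print('tri',x.round(4),[np.round(w2p(c,x)-[u,v],1).tolist() for c,u,v in cs]); return x
E
python3 - <<'E'
from h import *
t=load('top0.png');w=load('w1.png')
tri((t,282.75,244),(w,267.2,117.8)); tri((t,287.5,246),(w,260.5,120))
for z in (.06,.07,.08): print(p2w(w,262,120.3,z),p2w(t,287.5,245.5,z))
h=lambda x,y:(x/3.2+195,y/3.2+85)
a,b=p2w(w,*h(120,430),.149),p2w(w,*h(300,485),.149);print(a,b,(a+b)/2,np.arctan2((b-a)[1],(b-a)[0]))
print(p2w(w,*h(372,392),.0535),p2w(w,*h(47,435),.0535))
for q in [(240,0)]:pass
print('deckcorners',p2w(w,203,95,.04),p2w(w,323,93,.04),p2w(w,322,260,.04))
E
```

```text
tri [0.4428 0.1503 0.0775] [[-0.4, 0.0], [-0.7, 0.0]]
tri [0.4442 0.1399 0.042 ] [[-0.5, 0.0], [-0.8, 0.1]]
[0.44510261 0.14385416 0.06      ] [0.44272281 0.13937487 0.06      ]
[0.44544198 0.14429485 0.07      ] [0.44123296 0.13964433 0.07      ]
[0.44578136 0.14473554 0.08      ] [0.43974311 0.13991378 0.08      ]
[0.55331337 0.1135562  0.149     ] [0.57369204 0.17605688 0.149     ] [0.5635027  0.14480654 0.149     ] 1.2556103768786049
[0.56477506 0.21230642 0.0535    ] [0.58446296 0.06572561 0.0535    ]
deckcorners [0.4113853  0.06400227 0.04      ] [0.40937951 0.22542808 0.04      ] [0.65251173 0.23305324 0.04      ]
```

Run:
```python
from h import *
mv([.441,.142,.22],np.radians(18))
```

```text
mv [87.7, -19.1, 80.0] [-0.12, -0.08, 71.88] yaw 89.88
```

Emit:
carry_out(
  series=[
    [40,-8,0,0,0,10,1],
    [88,-19,0,0,0,20,1],
    [88,-19,20,0,0,30,1],
    [88,-19,40,0,0,40,1],
    [88,-19,60,0,0,50,1],
    [88,-19,80,0,0,60,1],
    [88,-19,80,0,0,70,1],
    [88,-19,80,0,0,72,1],
  ],
)

```text
time: 2.7
position: [0.4397, 0.1432, 0.2199]
tool_rot: [0.588, 0.809, -0.001, -0.001]
ft_force: [0.4, -0.3, -0.2]
grip_width: 0.0871
```

Run:
```python
from h import *
c=snap('wrist','w2.png'); mv([.441,.142,.053],np.radians(18));
t=load('top0.png')
for z in(.07,.077): print(w2p(c,[.441,.142,z]))
i=cv2.imread('pics/w2.png'); cv2.imwrite('pics/w2b.png',cv2.convertScaleAbs(i,alpha=1.6,beta=20))
snap('side','s2.png')
```

```text
mv [-1.3, 0.9, 167.2] [-0.13, -0.0, -0.02] yaw 17.98
[277.15018865 199.69991883]
[277.16584944 201.19209826]
```

View pics/w2b.png

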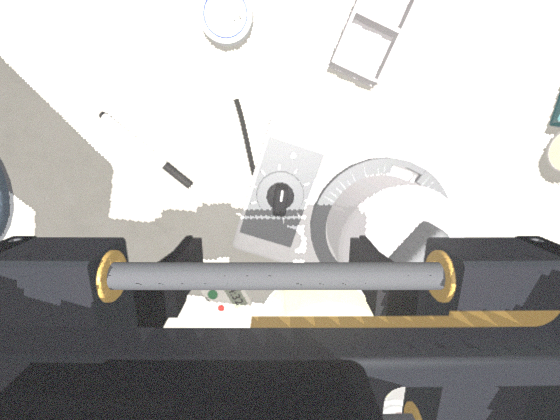

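View pics/s2.png

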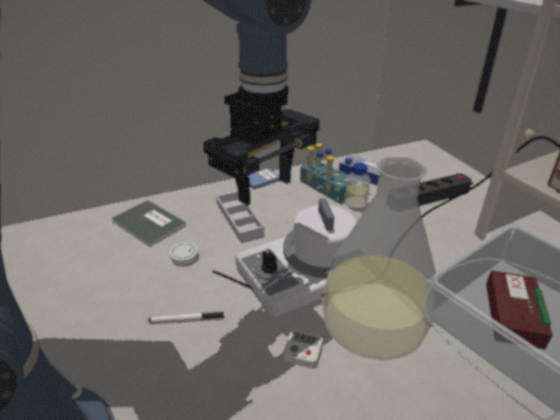

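Run:
```python
from h import *
mv([.4435,.143,.053],np.radians(15))
```

```text
mv [-0.8, 3.4, 167.3] [-0.11, 0.01, 3.06] yaw 18.06
```

Emit:
carry_out(
  series=[
    [-1,3,40,0,0,0,0.3],
    [-1,3,80,0,0,0,0],
    [-1,3,110,0,0,0,0],
    [-1,3,135,0,0,0,0],
    [-1,3,155,0,0,0,0],
    [-1,3,166,0,0,0,0],
    [-1,3,166,0,0,0,0],
    [-1,3,166,0,0,0,0],
  ],
)

```text
time: 3.8
position: [0.4437, 0.1429, 0.0549]
tool_rot: [0.587, 0.81, -0.0, 0.0]
ft_force: [0.0, -0.3, 0.5]
grip_width: 0.0435
```

Emit:
carry_out(
  series=[
    [0,0,0,0,0,0,-1],
    [0,0,0,0,0,0,-1],
    [0,0,0,0,0,0,-1],
    [0,0,0,0,0,0,-1],
    [0,0,0,0,0,0,-1],
  ],
  force=30,
)

```text
time: 4.42
position: [0.4444, 0.143, 0.0552]
tool_rot: [0.587, 0.809, 0.0, 0.001]
ft_force: [1.7, 1.1, 2.8]
grip_width: 0.0137
```

Run:
```python
from h import *
st()
```

```text
time 4.425
q [ 7.1500e-02  6.1920e-01  1.9612e+00 -6.0000e-04  5.5990e-01 -2.4350e-01]
joint_velocities [ 0.0021 -0.0002 -0.0005 -0.0004  0.0001 -0.0008]
joint_torque [-4.20600e-01 -3.51979e+01 -5.26340e+00 -1.74200e-01  3.21600e-01
 -2.36000e-02]
position [0.4444 0.143  0.0552]
tool_rot [5.872e-01 8.094e-01 3.000e-04 6.000e-04]
ft_force [1.695  1.0734 2.8498]
moment [ 0.147  -0.1121 -0.0408]
grip_width 0.0137
```

Emit:
carry_out(
  series=[
    [0,0,0,0,0,-10,-1],
    [0,0,0,0,0,-20,-1],
    [0,0,0,0,0,-30,-1],
    [0,0,0,0,0,-40,-1],
    [0,0,0,0,0,-50,-1],
    [0,0,0,0,0,-60,-1],
    [0,0,0,0,0,-70,-1],
    [0,0,0,0,0,-78,-1],
  ],
)

```text
time: 5.42
position: [0.4433, 0.1419, 0.0552]
tool_rot: [-0.055, 0.999, -0.001, -0.001]
ft_force: [-1.7, -7.0, 1.9]
grip_width: 0.0151
```

Run:
```python
from h import *
mv([.4444,.143,.055]); o=robot.get_obs(); print(o['moment'],o['ft_force'],o['q'][5],o['grip_width'])
```

```text
mv [-1.3, 0.9, 0.2] [-0.08, -0.1, -0.0] yaw 96.26
[-1.07185766  0.0761972  -0.76730712] [-1.69043827 -6.96126273  1.87410801] -1.607783628957132 0.015143634697455487
```

Emit:
carry_out(
  series=[
    [0,0,0,0,0,0,0],
    [0,0,0,0,0,0,0],
    [0,0,0,0,0,0,0],
  ],
)

```text
time: 5.8
position: [0.4432, 0.1421, 0.0551]
tool_rot: [-0.054, 0.999, -0.001, -0.001]
ft_force: [0.6, -0.1, -0.2]
grip_width: 0.0372
```

Run:
```python
from h import *
c=snap('wrist','w3.png'); mv([.4444,.143,.055]); o=robot.get_obs(); print(o['moment'],o['ft_force'],o['q'][5],o['grip_width'])
```

```text
mv [-1.2, 0.8, 0.1] [-0.08, -0.1, -0.0] yaw 96.24
[0.00076443 0.03825629 0.00399487] [-0.00884165  0.51653037  0.39969135] -1.6072914894203576 0.03953527593233591
```

View pics/w3.png

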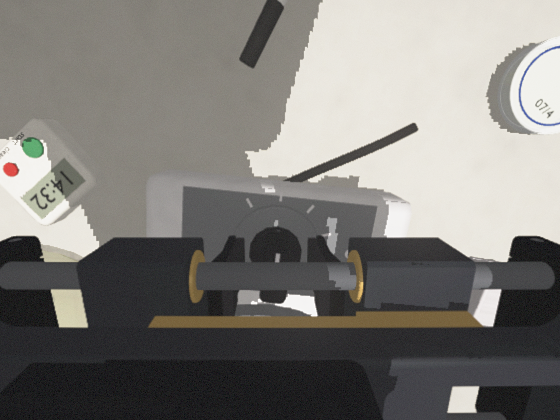

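Emit:
carry_out(
  series=[
    [0,0,-20,0,0,0,0],
    [0,0,-60,0,0,0,0.5],
    [0,0,-110,0,0,0,1],
    [0,0,-150,0,0,0,1],
    [0,0,-150,0,0,0,1],
  ],
)

```text
time: 6.48
position: [0.4456, 0.1427, 0.208]
tool_rot: [-0.055, 0.999, -0.001, 0.003]
ft_force: [0.2, 0.6, -0.8]
grip_width: 0.0754
```

Run:
```python
from h import *
c=snap('wrist','w4.png'); mv([.4444,.143,.055]);print(w2p(c,[.4444,.143,.077]))
i=cv2.imread('pics/w4.png');cv2.imwrite('pics/w4b.png',cv2.resize(i[120:260,180:380],None,fx=4,fy=4,interpolation=cv2.INTER_CUBIC))
```

```text
mv [-0.1, 0.7, 151.2] [-0.08, 0.09, 0.0] yaw 96.25
[275.23131289 200.02783795]
```

View pics/w4b.png

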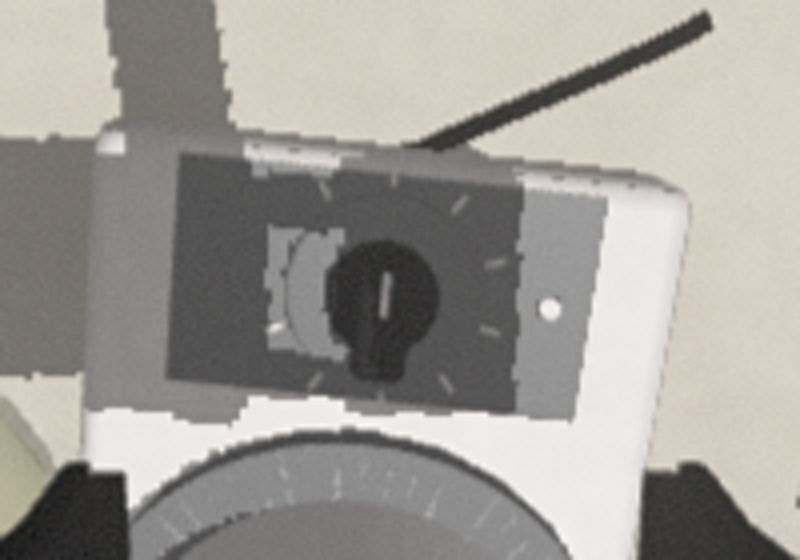

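Run:
```python
from h import *
mv([.566,.143,.25],np.radians(-19))
```

```text
mv [-121.3, -12.9, -43.6] [0.03, 0.14, 115.25] yaw 96.25
```

Emit:
carry_out(
  series=[
    [0,0,-20,0,0,10,1],
    [0,0,-40,0,0,20,1],
    [-20,-3,-44,0,0,30,1],
    [-40,-5,-44,0,0,40,1],
    [-60,-8,-44,0,0,50,1],
    [-80,-10,-44,0,0,60,1],
    [-100,-12,-44,0,0,70,1],
    [-121,-13,-44,0,0,80,1],
  ],
)

```text
time: 7.52
position: [0.565, 0.1427, 0.2478]
tool_rot: [0.602, 0.798, -0.002, -0.001]
ft_force: [-0.1, -0.7, 0.3]
grip_width: 0.0873
```

Emit:
carry_out(
  series=[
    [0,0,0,0,0,10,1],
    [0,0,0,0,0,20,1],
    [0,0,0,0,0,30,1],
    [0,0,0,0,0,35,1],
    [0,0,0,0,0,35,1],
  ],
)

```text
time: 8.15
position: [0.564, 0.1427, 0.2455]
tool_rot: [0.814, 0.58, -0.004, -0.001]
ft_force: [0.8, 0.6, 0.2]
grip_width: 0.087
```

Run:
```python
from h import *
c=snap('wrist','w5.png'); mv([.566,.143,.122],np.radians(-19));print(w2p(c,[.566,.143,.149]),w2p(c,[.566,.143,.115]))
i=cv2.imread('pics/w5.png');cv2.imwrite('pics/w5b.png',cv2.resize(i[60:260,130:430],None,fx=2.6,fy=2.6,interpolation=cv2.INTER_CUBIC))
```

```text
mv [1.4, 2.4, 123.9] [-0.34, 0.22, -0.01] yaw -19.01
[279.41404025 209.42532087] [279.22806602 200.65939393]
```

View pics/w5b.png

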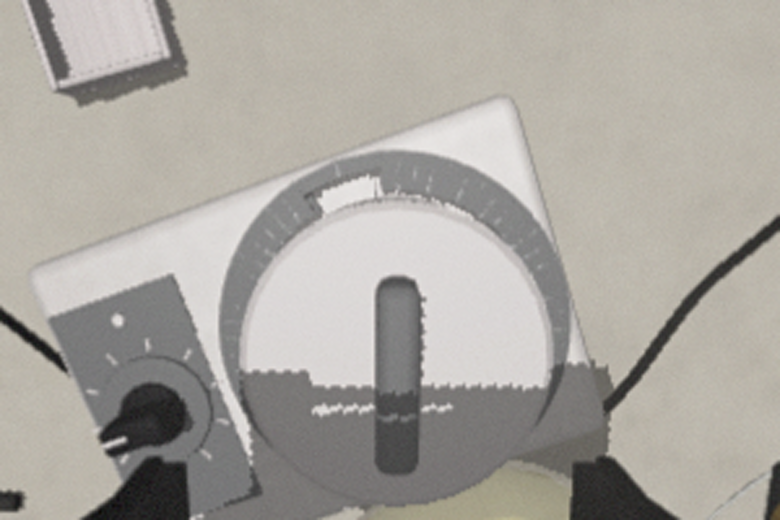

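Run:
```python
from h import *
mv([.5695,.1455,.122],np.radians(-19))
```

```text
mv [4.9, 4.9, 123.9] [-0.34, 0.22, -0.01] yaw -19.01
```

Emit:
carry_out(
  series=[
    [5,5,30,0,0,0,0.3],
    [5,5,60,-0.3,0.2,0,0],
    [5,5,90,-0.3,0.2,0,0],
    [5,5,110,-0.3,0.2,0,0],
    [5,5,122,-0.3,0.2,0,0],
    [5,5,124,-0.3,0.2,0,0],
    [5,5,124,-0.3,0.2,0,0],
  ],
)

```text
time: 9.07
position: [0.5701, 0.1456, 0.1223]
tool_rot: [0.814, 0.581, 0.0, 0.0]
ft_force: [0.2, 0.4, 0.0]
grip_width: 0.0438
```

Emit:
carry_out(
  series=[
    [0,0,0,0,0,0,-1],
    [0,0,0,0,0,0,-1],
    [0,0,0,0,0,0,-1],
    [0,0,0,0,0,0,-1],
  ],
  force=35,
)

```text
time: 9.57
position: [0.5704, 0.1456, 0.1226]
tool_rot: [0.814, 0.581, 0.0, 0.0]
ft_force: [-0.4, -0.2, 0.2]
grip_width: 0.0159
```

Run:
```python
from h import *
o=robot.get_obs(); print(o['moment'],o['ft_force'],o['q'],o['grip_width'],o['position'])
```

```text
[-0.11015984  0.04732433 -0.05396539] [-0.4479482  -0.2337187   0.19643008] [ 6.03232846e-02  6.08385157e-01  1.61553074e+00 -1.62532673e-04
  9.16663094e-01  3.91908821e-01] 0.015908694638909045 [0.5703862  0.14561216 0.12259409]
```

Emit:
carry_out(
  series=[
    [0,0,0,0,0,-5,-1],
    [0,0,0,0,0,-10,-1],
    [0,0,0,0,0,-14,-1],
    [0,0,0,0,0,-17,-1],
    [0,0,0,0,0,-19,-1],
    [0,0,0,0,0,-19,-1],
  ],
)

```text
time: 10.32
position: [0.5703, 0.1456, 0.1226]
tool_rot: [0.707, 0.707, 0.0, 0.0]
ft_force: [-0.3, 0.2, 1.0]
grip_width: 0.0158
```

Run:
```python
from h import *
o=robot.get_obs(); print(o['moment'],o['ft_force'],o['grip_width']); mv(o['position'])
```

```text
[0.02904045 0.02287287 0.07827285] [-0.25405137  0.22557188  1.01142395] 0.015810494035094737
mv [0.0, 0.0, 0.0] [0.05, 0.01, -0.0] yaw 0.01
```

Emit:
carry_out(
  series=[
    [0,0,0,0,0,-2,-1],
    [0,0,0,0,0,-4,-1],
    [0,0,0,0,0,-6,-1],
    [0,0,0,0,0,-6,-1],
  ],
)

```text
time: 10.82
position: [0.5697, 0.1455, 0.1226]
tool_rot: [0.67, 0.743, -0.0, -0.0]
ft_force: [-1.9, -0.6, 2.2]
grip_width: 0.0156
```

Run:
```python
from h import *
o=robot.get_obs(); print(o['moment'],o['ft_force'],o['grip_width']); mv(o['position'])
```

```text
[-0.32079339  0.41865572 -0.6866636 ] [-1.9415131  -0.60102193  2.18371016] 0.015551985042616049
mv [0.0, 0.0, 0.0] [-0.03, -0.01, -0.0] yaw 5.92
```

Emit:
carry_out(
  series=[
    [0,0,0,0,0,2,-1],
    [0,0,0,0,0,4.2,-1],
    [0,0,0,0,0,4.2,-1],
    [0,0,-4,0,0,4.2,-1],
    [0,0,-8,0,0,4.2,-1],
    [0,0,-12,0,0,4.2,-1],
  ],
)

```text
time: 11.58
position: [0.5696, 0.1455, 0.1348]
tool_rot: [0.696, 0.718, -0.0, -0.0]
ft_force: [0.4, -0.3, -2.8]
grip_width: 0.0159
```

Run:
```python
from h import *
o=robot.get_obs(); print(o['moment'],o['ft_force'],o['grip_width']); mv(o['position'])
```

```text
[-0.04295419  0.03947237 -0.05838952] [ 0.39876772 -0.27668948 -2.80426037] 0.015943081298812802
mv [0.0, 0.0, 0.0] [-0.04, -0.01, -0.0] yaw 1.73
```

Emit:
carry_out(
  series=[
    [0,0,-30,0,0,0,-1],
    [0,0,-65,0,0,0,-1],
    [0,0,-88,0,0,0,-1],
    [0,-20,-90,0,0,0,-1],
    [0,-60,-90,0,0,0,-1],
    [0,-100,-90,0,0,0,-1],
    [-10,-140,-90,0,0,0,-1],
    [-40,-165,-90,0,0,0,-1],
  ],
  force=45,
)

```text
time: 12.58
position: [0.4034, 0.101, 0.225]
tool_rot: [0.695, 0.719, -0.0, -0.001]
ft_force: [1.3, -1.4, -2.6]
grip_width: 0.0154
```

Run:
```python
from h import *
o=robot.get_obs(); print(o['moment'],o['ft_force'],o['grip_width'],o['time'],o['position']); mv([.43,-.21,.15])
snap('top','t6.png')
```

```text
[-0.11050526 -0.03314315 -0.00875134] [ 1.26402599 -1.3965479  -2.56752365] 0.015417587641996251 12.575 [0.4034385  0.10097217 0.22502673]
mv [-311.7, 16.3, 74.9] [-0.09, -0.02, -0.0] yaw 1.9
```

View pics/t6.png

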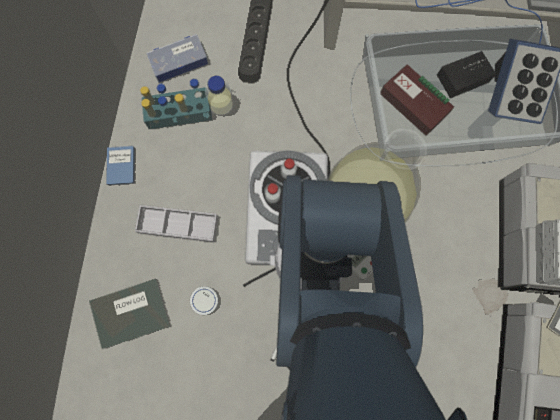

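Emit:
carry_out(
  series=[
    [-40,0,0,0,0,0,-1],
    [-85,0,0,0,0,0,-1],
    [-130,0,0,0,0,0,-1],
    [-175,0,0,0,0,0,-1],
    [-220,4,0,0,0,0,-1],
    [-265,10,25,0,0,0,-1],
    [-300,16,50,0,0,0,-1],
    [-312,16,70,0,0,0,-1],
  ],
)

```text
time: 13.62
position: [0.4265, -0.2164, 0.1548]
tool_rot: [0.696, 0.718, -0.004, -0.0]
ft_force: [-0.5, -0.9, -2.5]
grip_width: 0.0162
```

Run:
```python
from h import *
o=robot.get_obs(); print(o['moment'],o['ft_force'],o['grip_width'],o['time'],o['position']); mv([.43,-.21,.0825])
snap('top','t7.png');snap('wrist','w7.png');snap('side','s7.png')
```

```text
[-0.03014953  0.04142662 -0.03898627] [-0.54084442 -0.85606308 -2.49452526] 0.016188411177771096 13.625 [ 0.42649041 -0.21643397  0.15476435]
mv [6.7, 4.1, 72.2] [-0.32, 0.27, 0.0] yaw 1.74
```

View pics/t7.png

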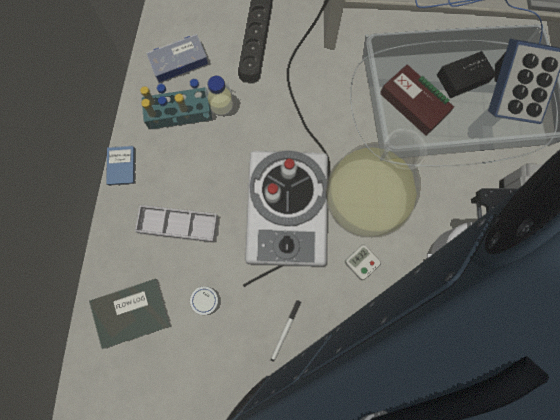

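View pics/w7.png

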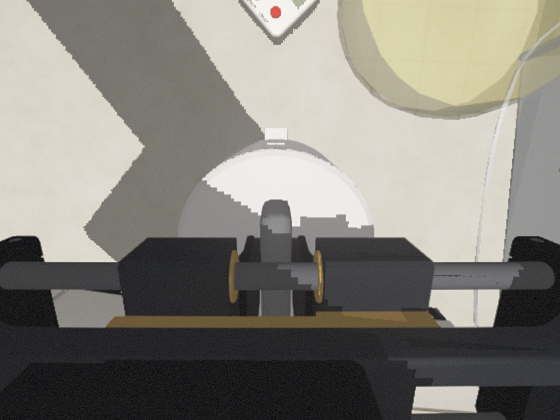

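Emit:
carry_out(
  series=[
    [5,4,25,-0.3,0.3,0,-1],
    [7,4,50,-0.3,0.3,0,-1],
    [7,4,65,-0.3,0.3,0,-1],
    [7,4,70,-0.3,0.3,0,-1],
    [7,4,72,-0.3,0.3,0,-1],
    [7,4,72.5,-0.3,0.3,0,-1],
  ],
)

```text
time: 14.52
position: [0.4278, -0.2031, 0.085]
tool_rot: [0.696, 0.718, 0.001, -0.004]
ft_force: [-0.8, 11.0, 20.1]
grip_width: 0.0157
```

Emit:
carry_out(
  series=[
    [0,0,-1,0,0,0,-1],
    [0,0,-1,0,0,0,-1],
  ],
)

```text
time: 14.78
position: [0.4286, -0.2032, 0.0872]
tool_rot: [0.696, 0.718, 0.001, -0.003]
ft_force: [-0.4, -0.4, -2.0]
grip_width: 0.0154
```

Run:
```python
from h import *
st()
snap('wrist','w8.png');snap('side','s8.png')
```

```text
time 14.775
q [-0.6811  0.5608  1.9214  0.0052  0.6646 -0.7172]
joint_velocities [-0.0092  0.0207 -0.0019 -0.0053 -0.0087 -0.0012]
joint_torque [ 2.20000e-01 -3.75152e+01 -8.48970e+00  5.11000e-02  1.53900e-01
  2.00000e-03]
position [ 0.4286 -0.2032  0.0872]
tool_rot [ 0.6957  0.7183  0.0014 -0.0027]
ft_force [-0.3904 -0.438  -2.0182]
moment [-0.1146  0.0503  0.0581]
grip_width 0.0154
```

View pics/s8.png

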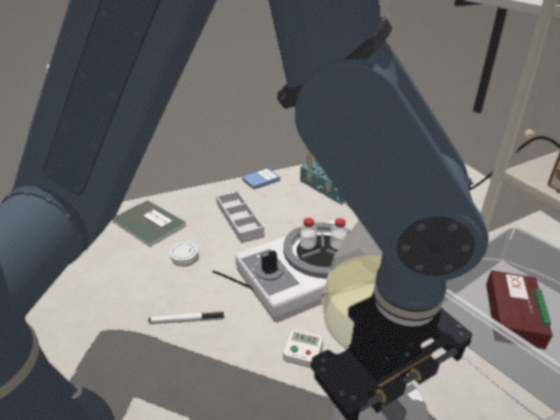

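View pics/w8.png

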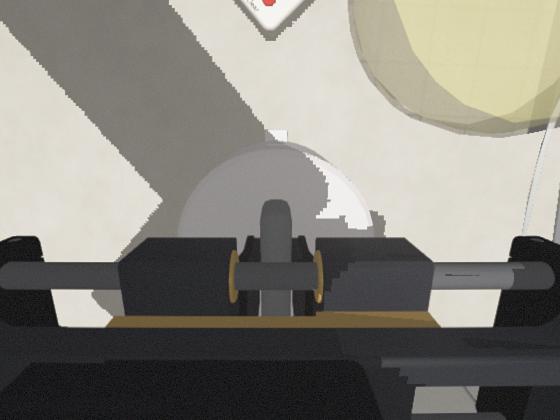

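Emit:
carry_out(
  series=[
    [0,0,1,0,0,0,-1],
    [0,0,2,0,0,0,-1],
    [0,0,2,0,0,0,-1],
  ],
)

```text
time: 15.25
position: [0.4282, -0.2029, 0.0851]
tool_rot: [0.696, 0.718, 0.002, -0.004]
ft_force: [-0.1, 4.3, 9.0]
grip_width: 0.0153
```

Run:
```python
from h import *
o=robot.get_obs(); print(o['position'],o['ft_force'],o['moment'])
```

```text
[ 0.42817788 -0.2029167   0.08509678] [-0.1317254   4.2538604   9.00784307] [ 0.20485214  0.13759049 -0.06772852]
```

Emit:
carry_out(
  series=[
    [0,0,0,0,0,0,-0.3],
    [0,0,0,0,0,0,0],
    [0,0,0,0,0,0,0.2],
    [0,0,-30,0,0,0,0.3],
    [0,0,-70,0,0,0,0.5],
    [0,0,-110,0,0,0,0.5],
    [0,0,-150,0,0,0,0.5],
  ],
)

```text
time: 16.12
position: [0.4284, -0.204, 0.2362]
tool_rot: [0.696, 0.718, 0.002, -0.004]
ft_force: [0.5, -0.3, 0.3]
grip_width: 0.0647
```

Run:
```python
from h import *
c=snap('wrist','w9.png'); mv([.60,.10,.24]); print(w2p(c,[.428,-.203,.109]))
t=load('t7.png'); s=load('s8.png'); mv([.40,.10,.24])
i=cv2.imread('pics/t7.png'); cv2.imwrite('pics/z7.png',cv2.resize(i[140:270,235:335],None,fx=6,fy=6,interpolation=cv2.INTER_CUBIC)[:600])
i=cv2.imread('pics/t7.png'); cv2.imwrite('pics/z7b.png',cv2.resize(i[195:250,125:225],None,fx=7,fy=7,interpolation=cv2.INTER_CUBIC)[:600])
```

```text
mv [300.5, 178.3, 2.1] [0.26, -0.05, 0.0] yaw 1.78
[276.32918707 203.17197013]
mv [306.7, -21.6, 1.2] [0.26, -0.05, 0.0] yaw 1.78
```

View pics/w9.png

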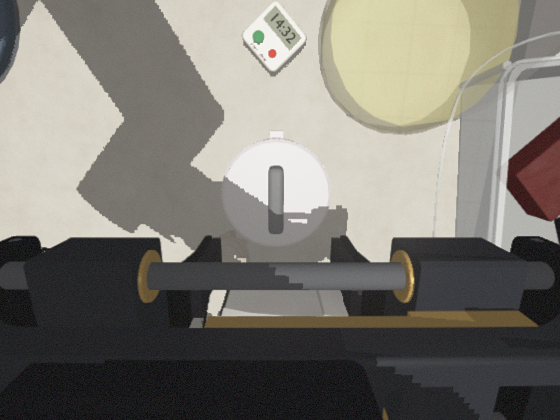

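View pics/z7.png

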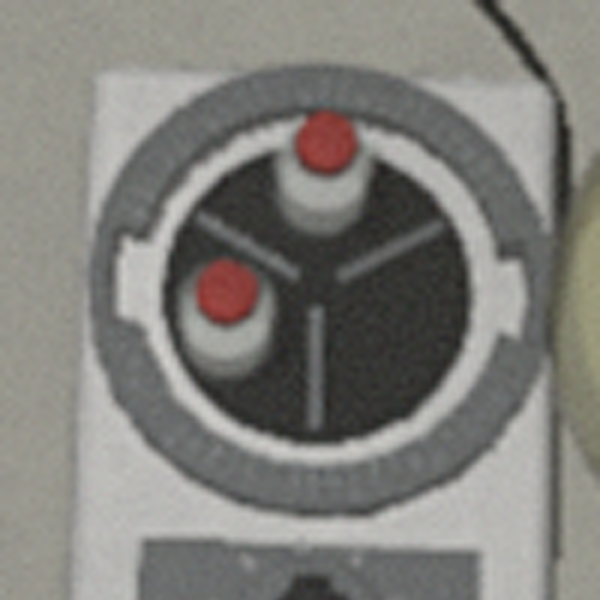

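View pics/z7b.png

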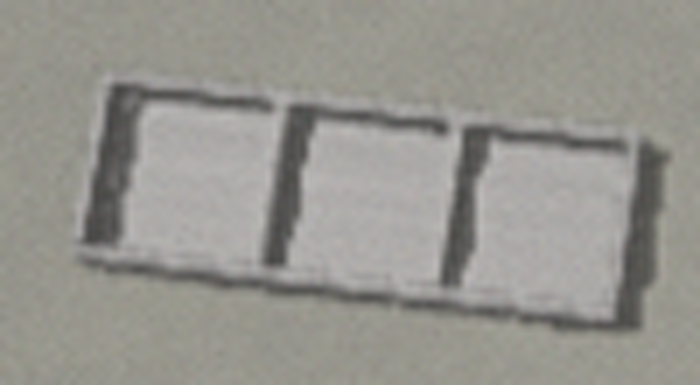

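Run:
```python
from h import *
t=load('t7.png'); f=lambda u,v,z:p2w(t,u/6+235,v/6+140,z)
a=f(327,142,.104);b=f(227,291,.104); L=f(140,282,.0535);Rr=f(508,298,.0535)
print('caps',a,b,'slots',L,Rr,(L+Rr)/2,np.arctan2(*(L-Rr)[:2][::-1])-np.pi/2)
c=[p2w(t,p[0]/7+125,p[1]/7+195,.026) for p in [(110,83),(640,135),(638,325),(80,257)]]
for x in c: print('tray',x.round(4))
m=sum(c)/4; print(m)
w=load('w9.png'); print('handle',p2w(w,276,199,.109)); 
# collar ellipse centre
print('collar',(f(90,290,.0535)+f(548,297,.0535))/2,(f(322,65,.0535)+f(318,516,.0535))/2)
```

```text
caps [0.60438838 0.14169041 0.104     ] [0.55066273 0.17364438 0.104     ] slots [0.56678788 0.20509338 0.0535    ] [0.56590349 0.07456501 0.0535    ] [0.56634569 0.13982919 0.0535    ] -0.006775333102590153
tray [0.5203 0.4614 0.026 ]
tray [0.51   0.2942 0.026 ]
tray [0.4507 0.291  0.026 ]
tray [0.4649 0.4654 0.026 ]
[0.4864554  0.37799119 0.026     ]
handle [ 0.42753264 -0.1986999   0.109     ]
collar [0.56500688 0.14152158 0.0535    ] [0.56767677 0.14125039 0.0535    ]
```

Emit:
carry_out(
  series=[
    [40,-10,0,0,0,0,0.3],
    [90,-22,0,0,0,0,0.3],
    [140,-22,0,0,0,0,0.3],
    [190,-22,0,0,0,0,0.3],
    [240,-22,0,0,0,0,0.3],
    [285,-22,0,0,0,0,0.3],
    [315,0,0,0,0,2,0.3],
    [335,40,0,0,0,4,0.3],
  ],
)

```text
time: 17.18
position: [0.4596, 0.1318, 0.2412]
tool_rot: [0.72, 0.694, 0.001, 0.001]
ft_force: [0.4, -0.4, 1.1]
grip_width: 0.0567
```

Run:
```python
from h import *
mv([.607,.1455,.18],np.radians(-4))
```

```text
mv [19.2, 146.6, 61.6] [0.16, -0.06, 1.83] yaw -2.17
```

Emit:
carry_out(
  series=[
    [10,50,0,0,0,1.8,0.3],
    [19,100,0,0,0,1.8,0.3],
    [19,140,20,0,0,1.8,0.3],
    [19,146,50,0,0,1.8,0.3],
    [19,146.6,61,0,0,1.8,0.3],
    [19,146.6,61,0,0,1.8,0.3],
  ],
)

```text
time: 17.92
position: [0.6057, 0.1452, 0.1796]
tool_rot: [0.731, 0.682, 0.0, -0.0]
ft_force: [-0.3, -0.3, -0.1]
grip_width: 0.0566
```

Run:
```python
from h import *
c=snap('wrist','w10.png'); mv([.607,.1455,.066],np.radians(-4)); print(w2p(c,[.607,.1455,.104]),w2p(c,[.5515,.1775,.104]))
```

```text
mv [0.1, 0.3, 114.8] [0.12, -0.06, 0.03] yaw -3.97
[278.07859337 217.35142192] [207.63919118 184.3262609 ]
```

View pics/w10.png

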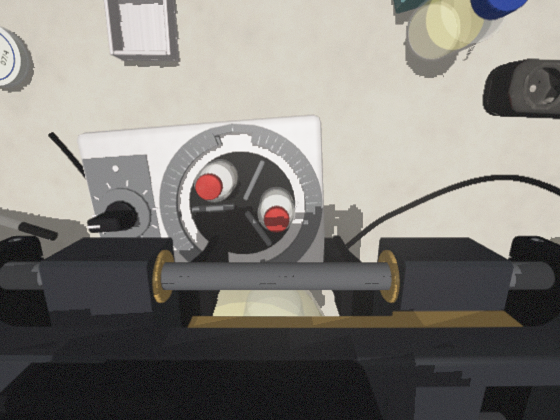

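Emit:
carry_out(
  series=[
    [0,0,35,0,0,0,0.3],
    [0,0,70,0,0,0,0.3],
    [0,0,95,0,0,0,0.3],
    [0,0,110,0,0,0,0.3],
    [0,0,115,0,0,0,0.3],
    [0,0,115,0,0,0,-1],
    [0,0,115,0,0,0,-1],
    [0,0,115,0,0,0,-1],
  ],
  force=20,
)

```text
time: 18.98
position: [0.6071, 0.1455, 0.0667]
tool_rot: [0.731, 0.682, 0.002, 0.001]
ft_force: [0.0, 0.2, -0.4]
grip_width: 0.0344
```

Emit:
carry_out(
  series=[
    [0,0,0,0,0,0,-1],
    [0,0,0,0,0,0,-1],
    [0,0,-10,0,0,0,-1],
    [0,0,-30,0,0,0,-1],
    [0,0,-60,0,0,0,-1],
    [0,0,-60,0,0,0,-1],
  ],
)

```text
time: 19.73
position: [0.6091, 0.1456, 0.1295]
tool_rot: [0.731, 0.682, 0.004, 0.003]
ft_force: [-0.1, -0.5, -2.0]
grip_width: 0.0334
```

Run:
```python
from h import *
o=robot.get_obs(); print(o['position'],o['ft_force'],o['grip_width'])
c=snap('wrist','w11.png');snap('top','t11.png')
mv([.489,.382,.16],np.radians(-4))
```

```text
[0.60909088 0.14561639 0.12953671] [-0.08697511 -0.52479715 -1.96769229] 0.03342921483743867
mv [227.9, -133.6, -33.5] [0.21, -0.07, 0.04] yaw -3.96
```

View pics/w11.png

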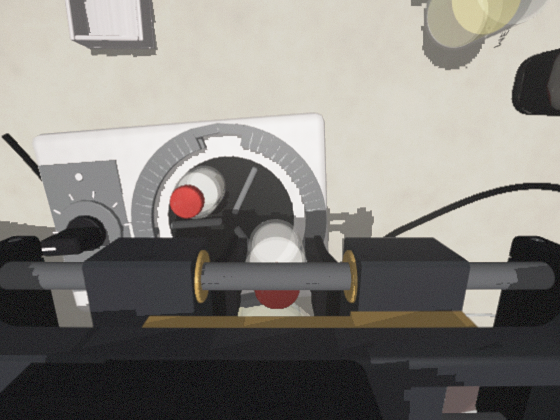

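View pics/t11.png

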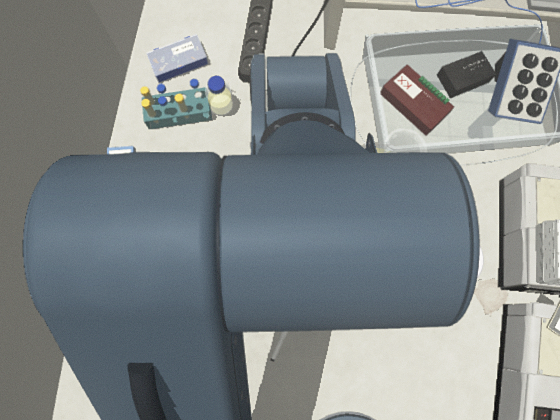

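Emit:
carry_out(
  series=[
    [30,-10,-20,0,0,0,-1],
    [75,-40,-33,0,0,0,-1],
    [120,-75,-33,0,0,0,-1],
    [165,-105,-33,0,0,0,-1],
    [195,-128,-33,0,0,0,-1],
    [205,-133,-33,0,0,0,-1],
    [205,-133,-33,0,0,0,-1],
  ],
  force=22,
)

```text
time: 20.7
position: [0.4878, 0.3591, 0.1586]
tool_rot: [0.731, 0.683, 0.001, 0.001]
ft_force: [1.2, -0.1, -0.7]
grip_width: 0.0343
```

Run:
```python
from h import *
o=robot.get_obs(); print(o['position'],o['ft_force'],o['grip_width'])
c=snap('wrist','w12.png')
```

```text
[0.4877536  0.3590676  0.15856379] [ 1.22837236 -0.1345721  -0.73291969] 0.03427577166301542
```

View pics/w12.png

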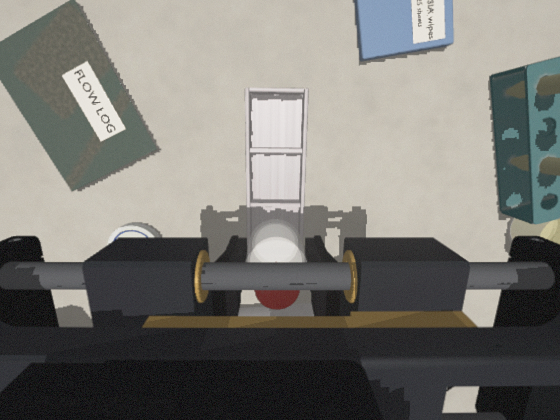

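Run:
```python
from h import *
i=cv2.imread('pics/w12.png'); cv2.imwrite('pics/z12.png',cv2.resize(i[80:215,210:340],None,fx=4.4,fy=4.4,interpolation=cv2.INTER_CUBIC))
```

```text
(no output)
```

View pics/z12.png

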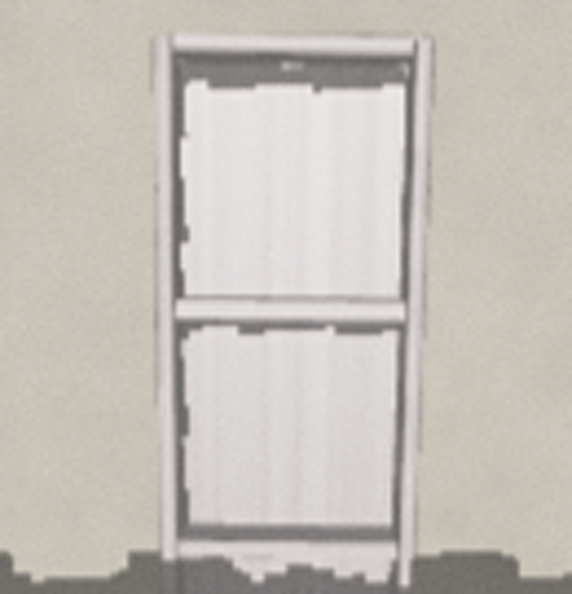

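Run:
```python
from h import *
w=load('w12.png'); f=lambda u,v,z=.026:p2w(w,u/4.4+210,v/4.4+80,z)
fl,fr=f(156,38),f(434,40); dl,dr=f(164,309),f(420,311); bl,br=f(163,548),f(412,548)
for x in (fl,fr,dl,dr,bl,br): print(x.round(4))
ax=lambda a,b:(a+b)/2
F,D,B=ax(fl,fr),ax(dl,dr),ax(bl,br); print('far mid',F,'div1',D,'div2',B)
d=(F-D)[:2]; print('yaw y',np.degrees(np.arctan2(d[1],d[0])),np.linalg.norm(d),np.linalg.norm((D-B)[:2]),np.linalg.norm(fl-fr))
```

```text
[0.4665 0.4696 0.026 ]
[0.5254 0.4652 0.026 ]
[0.4631 0.4131 0.026 ]
[0.5201 0.4088 0.026 ]
[0.4578 0.3583 0.026 ]
[0.5159 0.3543 0.026 ]
far mid [0.49598633 0.46742715 0.026     ] div1 [0.49156117 0.41090496 0.026     ] div2 [0.48684423 0.35631155 0.026     ]
yaw y 85.52341430907447 0.056695156833723954 0.05479680274099454 0.05907236127670082
```

Run:
```python
from h import *
mv([.4935,.4385,.031],np.radians(-4.5))
```

```text
mv [80.3, -0.8, 127.8] [0.18, -0.01, 0.54] yaw -3.96
```

Emit:
carry_out(
  series=[
    [35,0,0,0,0,0,-1],
    [70,-0.8,10,0,0,0.5,-1],
    [80,-0.8,35,0,0,0.5,-1],
    [80,-0.8,70,0,0,0.5,-1],
    [80,-0.8,95,0,0,0.5,-1],
    [80,-0.8,105,0,0,0.5,-1],
    [80,-0.8,105,0,0,0.5,-1],
  ],
)

```text
time: 21.62
position: [0.4941, 0.4371, 0.0532]
tool_rot: [0.735, 0.678, 0.001, 0.001]
ft_force: [0.3, -0.4, -1.0]
grip_width: 0.0338
```

Run:
```python
from h import *
o=robot.get_obs(); print(o['position'],o['ft_force'],o['grip_width'])
mv([.4935,.4385,.031],np.radians(-4.5))
c=snap('side','s13.png'); i=cv2.imread('pics/s13.png');cv2.imwrite('pics/s13b.png',cv2.resize(i[130:270,160:320],None,fx=4,fy=4))
```

```text
[0.49408818 0.43713913 0.05316557] [ 0.29391204 -0.44054062 -0.986759  ] 0.033778258155616525
mv [1.3, -0.7, 22.2] [0.13, 0.04, -0.05] yaw -4.55
```

View pics/s13b.png

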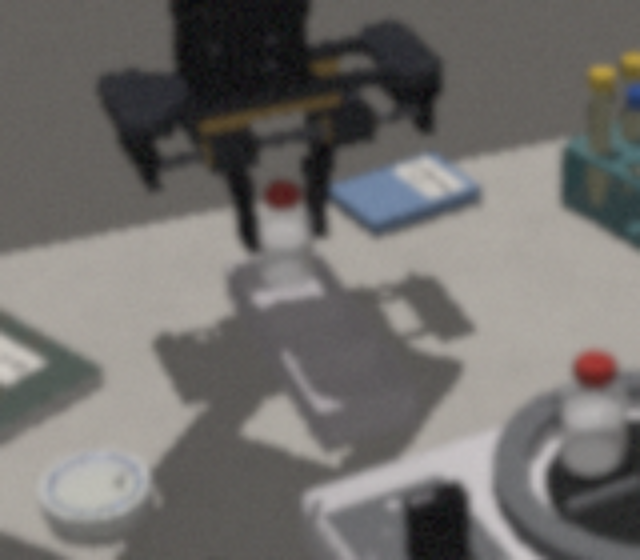

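Emit:
carry_out(
  series=[
    [1,-0.7,10,0,0,0,-1],
    [1,-0.7,17,0,0,0,-1],
    [1,-0.7,20,0,0,0,-1],
    [1,-0.7,21.5,0,0,0,-1],
    [1,-0.7,22,0,0,0,-1],
  ],
)

```text
time: 22.3
position: [0.494, 0.4389, 0.0322]
tool_rot: [0.734, 0.679, 0.002, 0.001]
ft_force: [-0.3, -0.2, -0.8]
grip_width: 0.0342
```

Emit:
carry_out(
  series=[
    [0,0,1,0,0,0,-1],
    [0,0,2,0,0,0,-1],
    [0,0,2.5,0,0,0,-1],
  ],
)

```text
time: 22.68
position: [0.4941, 0.4391, 0.0306]
tool_rot: [0.734, 0.679, 0.002, 0.001]
ft_force: [-2.4, -1.4, 7.3]
grip_width: 0.0336
```

Emit:
carry_out(
  series=[
    [0,0,-0.5,0,0,0,-0.1],
    [0,0,-0.5,0,0,0,0.1],
    [0,0,-0.5,0,0,0,0.1],
    [0,0,-0.5,0,0,0,0.1],
  ],
)

```text
time: 23.18
position: [0.4941, 0.4391, 0.0309]
tool_rot: [0.734, 0.679, 0.002, 0.001]
ft_force: [0.8, 0.0, 0.5]
grip_width: 0.0473
```

Emit:
carry_out(
  series=[
    [0,0,-15,0,0,0,0.1],
    [0,0,-40,0,0,0,0.1],
    [0,0,-80,0,0,0,0.2],
    [0,0,-125,0,0,0,0.3],
    [-30,0,-150,0,0,0,0.3],
    [-60,0,-150,0,0,0,0.3],
    [-60,0,-150,0,0,0,0.3],
  ],
)

```text
time: 24.05
position: [0.4887, 0.3777, 0.1824]
tool_rot: [0.735, 0.678, 0.002, 0.001]
ft_force: [0.6, -0.3, 0.4]
grip_width: 0.0566
```

Run:
```python
from h import *
mv([.552,.177,.18],np.radians(-4))
c=snap('wrist','w14.png')
```

```text
mv [-195.0, 79.3, 2.6] [0.28, -0.06, -0.64] yaw -4.64
```

View pics/w14.png

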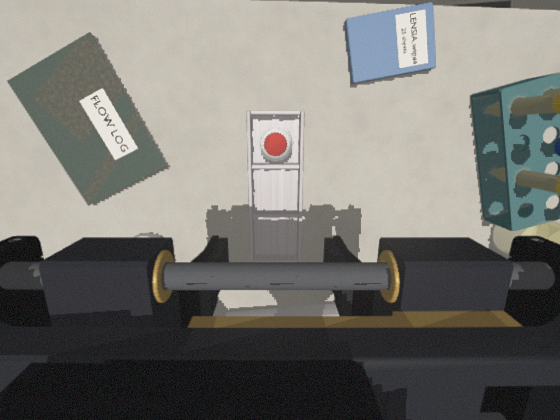

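Bottle 1 stands in the far bay (cap at 275,144). Now the second bottle.

Emit:
carry_out(
  series=[
    [-40,16,0,0,0,0,0.3],
    [-85,35,0,0,0,0,0.3],
    [-130,55,0,0,0,-0.6,0.3],
    [-170,70,0,0,0,-0.6,0.3],
    [-190,78,2,0,0,-0.6,0.3],
    [-195,79.3,2,0,0,-0.6,0.3],
    [-195,79.3,2,0,0,-0.6,0.3],
    [-195,79.3,2,0,0,-0.6,0.3],
  ],
)

```text
time: 25.1
position: [0.552, 0.1794, 0.1801]
tool_rot: [0.731, 0.683, 0.003, 0.001]
ft_force: [-0.0, -0.0, -0.6]
grip_width: 0.0563
```

Run:
```python
from h import *
c=snap('wrist','w15.png'); mv([.552,.177,.067],np.radians(-4)); print(w2p(c,[.552,.177,.104]))
i=c['pixels'].astype(int); m=((i[:,:,0]>120)&(i[:,:,1]<80)).astype(np.uint8)
n,l,s,ce=cv2.connectedComponentsWithStats(m)
for k in range(1,n):
    if s[k,4]>60: print(s[k],ce[k])
```

```text
mv [-2.6, -0.4, 113.1] [0.29, -0.13, 0.09] yaw -3.91
[276.20224347 220.54515189]
[264 209  23  11  90] [275.27777778 214.42222222]
[265 225  22   7 103] [275.48543689 228.0776699 ]
```

View pics/w15.png

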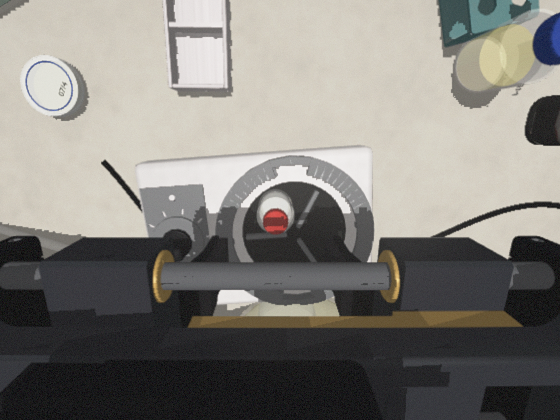

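Cap at (275,221) matches prediction. Descend.

Emit:
carry_out(
  series=[
    [-1,0,35,0,0,0,0.3],
    [-2.5,0,70,0.3,0,0,0.3],
    [-2.5,0,95,0.3,0,0,0.3],
    [-2.5,0,109,0.3,0,0,0.3],
    [-2.5,0,113,0.3,0,0,0.3],
    [-2.5,0,113,0.3,0,0,-1],
    [-2.5,0,113,0.3,0,0,-1],
    [-2.5,0,113,0.3,0,0,-1],
  ],
  force=22,
)

```text
time: 26.15
position: [0.5529, 0.1772, 0.0679]
tool_rot: [0.731, 0.683, 0.001, -0.0]
ft_force: [-0.2, 0.1, 0.2]
grip_width: 0.0342
```

Emit:
carry_out(
  series=[
    [0,0,0,0,0,0,-1],
    [0,0,0,0,0,0,-1],
    [0,0,-10,0,0,0,-1],
    [0,0,-35,0,0,0,-1],
    [0,0,-70,0,0,0,-1],
    [0,0,-90,0,0,0,-1],
    [20,-10,-90,0,0,0,-1],
  ],
)

```text
time: 27.02
position: [0.5465, 0.1971, 0.1608]
tool_rot: [0.732, 0.682, 0.004, 0.001]
ft_force: [-0.2, -0.5, -0.5]
grip_width: 0.0339
```

Run:
```python
from h import *
o=robot.get_obs(); print(o['position'],o['ft_force'],o['grip_width'])
c=snap('wrist','w16.png'); mv([.4845,.327,.155],np.radians(-4.5))
```

```text
[0.5464584  0.19708452 0.16082546] [-0.16355442 -0.50803424 -0.50392654] 0.033884139512553216
mv [122.7, -67.6, 5.2] [0.15, -0.28, 0.57] yaw -3.93
```

View pics/w16.png

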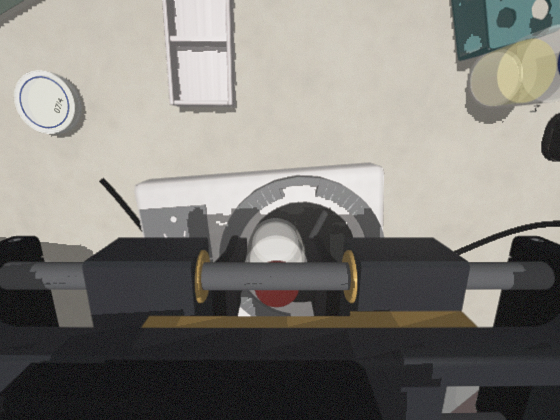

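Run:
```python
from h import *
w=load('w16.png'); a,b=p2w(w,170,103,.026),p2w(w,234,104,.026); print(a,b,(a+b)/2,'div',(p2w(w,169,43,.026)+p2w(w,235,41,.026))/2)
```

```text
[0.45306836 0.30078538 0.026     ] [0.51378737 0.29551048 0.026     ] [0.48342786 0.29814793 0.026     ] div [0.49030293 0.3509147  0.026     ]
```

Emit:
carry_out(
  series=[
    [30,-16,0,0,0,0,-1],
    [70,-38,2,0,0,0,-1],
    [105,-58,4,0,0,0.5,-1],
    [120,-67,5,0,0,0.5,-1],
    [122.7,-67.6,5,0,0,0.5,-1],
    [122.7,-67.6,5,0,0,0.5,-1],
  ],
)

```text
time: 27.82
position: [0.4852, 0.3262, 0.1553]
tool_rot: [0.734, 0.679, 0.003, -0.0]
ft_force: [0.9, -0.9, -1.8]
grip_width: 0.0339
```

Run:
```python
from h import *
o=robot.get_obs(); print(o['position'],o['ft_force'],o['grip_width'])
c=snap('wrist','w17.png'); mv([.4845,.327,.032],np.radians(-4.5))
i=cv2.imread('pics/w17.png'); cv2.imwrite('pics/z17.png',cv2.resize(i[20:230,190:350],None,fx=2.8,fy=2.8,interpolation=cv2.INTER_CUBIC))
for y in (86,28,-28): print(w2p(c,[.489+.08*y/1000,.383+.997*y/1000,.026]))
```

```text
[0.48521456 0.32622222 0.15529749] [ 0.85406382 -0.89010226 -1.75440866] 0.03389243652470774
mv [0.4, -1.3, 123.3] [0.17, -0.26, 0.01] yaw -4.49
[275.5769753   48.50180031]
[275.41318083 115.89172028]
[275.2702808  174.88742138]
```

View pics/z17.png

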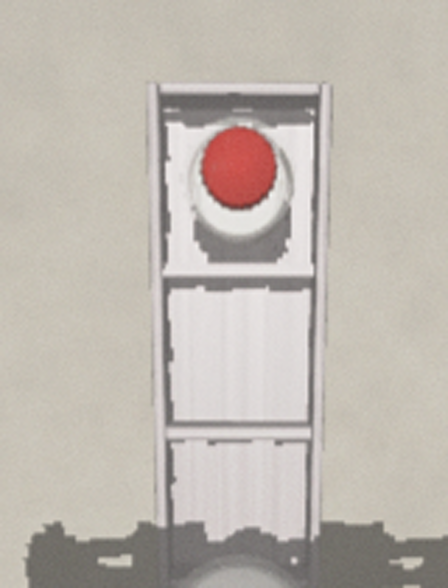

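Emit:
carry_out(
  series=[
    [0,-1,30,0,-0.3,0,-1],
    [0,-1,65,0,-0.3,0,-1],
    [0,-1,95,0,-0.3,0,-1],
    [0,-1,113,0,-0.3,0,-1],
    [0,-1,119,0,-0.3,0,-1],
    [0,-1,122,0,-0.3,0,-1],
    [0,-1,123.5,0,-0.3,0,-1],
    [0,-1,124,0,-0.3,0,-1],
  ],
)

```text
time: 28.88
position: [0.4852, 0.3269, 0.032]
tool_rot: [0.734, 0.679, 0.002, 0.002]
ft_force: [0.1, -0.8, -0.6]
grip_width: 0.034
```

Emit:
carry_out(
  series=[
    [0,0,1,0,0,0,-1],
    [0,0,2,0,0,0,-1],
    [0,0,2.2,0,0,0,-1],
  ],
)

```text
time: 29.25
position: [0.4853, 0.3269, 0.0317]
tool_rot: [0.734, 0.679, 0.002, 0.002]
ft_force: [-2.8, -1.2, 10.8]
grip_width: 0.034
```

Emit:
carry_out(
  series=[
    [0,0,0,0,0,0,-0.1],
    [0,0,0,0,0,0,0.1],
    [0,0,0,0,0,0,0.1],
    [0,0,0,0,0,0,0.1],
    [0,0,-15,0,0,0,0.1],
    [0,0,-45,0,0,0,0.1],
    [0,0,-90,0,0,0,0.2],
    [0,0,-130,0,0,0,0.2],
  ],
)

```text
time: 30.25
position: [0.4848, 0.3271, 0.1641]
tool_rot: [0.734, 0.679, 0.002, 0.002]
ft_force: [0.3, 0.8, -0.4]
grip_width: 0.052
```

Emit:
carry_out(
  series=[
    [0,0,-40,0,0,0,0.3],
    [-40,0,-70,0,0,0,0.3],
    [-90,0,-80,0,0,0,0.3],
    [-90,0,-80,0,0,0,0.3],
  ],
)

```text
time: 30.75
position: [0.4773, 0.235, 0.2461]
tool_rot: [0.735, 0.678, 0.003, 0.003]
ft_force: [-0.8, -0.2, 0.3]
grip_width: 0.0568
```

Run:
```python
from h import *
snap('wrist','w18.png'); mv([.40,.12,.24],np.radians(1.8)); mv([.428,-.2035,.24],np.radians(1.8)); print(robot.get_obs()['time'])
```

```text
mv [-122.3, -67.9, 4.7] [0.47, -0.08, -6.41] yaw -4.61
mv [-442.5, -14.0, 4.5] [0.47, -0.08, -6.41] yaw -4.61
30.8
```

View pics/w18.png

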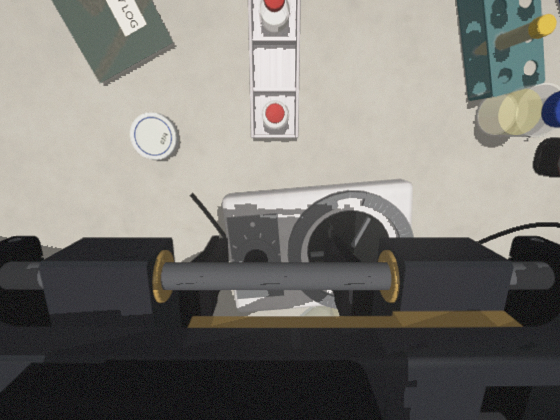

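Emit:
carry_out(
  series=[
    [-35,-18,5,0,0,-2,0.3],
    [-75,-40,5,0,0,-4,0.3],
    [-115,-60,5,0,0,-6.4,0.3],
    [-160,-68,5,0,0,-6.4,0.3],
    [-210,-65,5,0,0,-6.4,0.3],
    [-260,-60,5,0,0,-6.4,0.3],
    [-310,-50,5,0,0,-6.4,0.3],
    [-355,-40,5,0,0,-6.4,0.3],
  ],
)

```text
time: 31.8
position: [0.4098, -0.1153, 0.2396]
tool_rot: [0.696, 0.718, 0.004, 0.003]
ft_force: [0.3, 1.0, 0.0]
grip_width: 0.0565
```

Run:
```python
from h import *
mv([.428,-.203,.24],np.radians(1.8)); print(robot.get_obs()['time'])
```

```text
mv [-88.2, 15.4, -0.3] [0.52, -0.06, 0.01] yaw 1.81
31.8
```

Emit:
carry_out(
  series=[
    [-40,8,0,0.5,0,0,0.3],
    [-80,15,0,0.5,0,0,0.3],
    [-88,15,0,0.5,0,0,0.3],
    [-88,15,0,0.5,0,0,0.3],
    [-88,15,0,0.5,0,0,0.3],
  ],
)

```text
time: 32.42
position: [0.4272, -0.201, 0.2395]
tool_rot: [0.695, 0.719, 0.001, -0.001]
ft_force: [0.1, 0.5, 0.4]
grip_width: 0.0566
```

Run:
```python
from h import *
c=snap('wrist','w19.png'); mv([.428,-.203,.0845],np.radians(1.8)); print(w2p(c,[.428,-.203,.109]))
i=cv2.imread('pics/w19.png'); cv2.imwrite('pics/z19.png',cv2.resize(i[110:260,190:360],None,fx=4,fy=4,interpolation=cv2.INTER_CUBIC))
```

```text
mv [-2.3, 0.8, 155.1] [-0.02, -0.13, 0.1] yaw 1.9
[277.11351191 204.62552185]
```

View pics/z19.png

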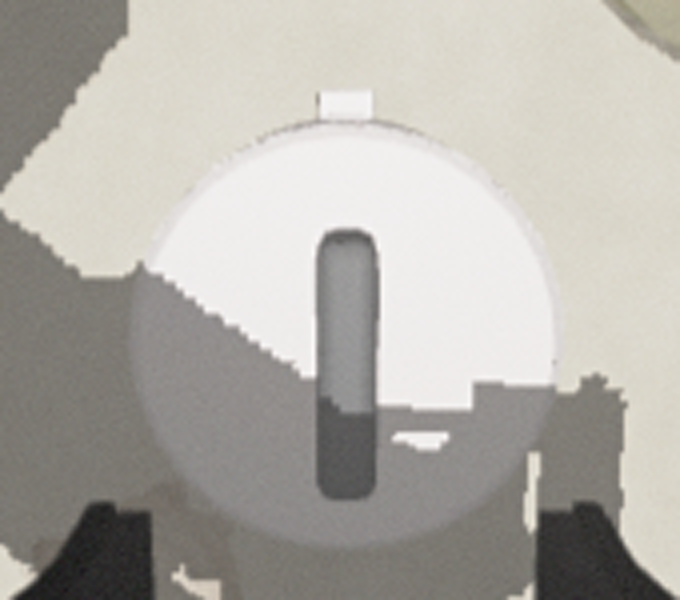

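Run:
```python
from h import *
w=load('w5.png'); 
C=np.array([.07111,.00038,-.16183]); M=np.array([[0,-.966,-.257],[1,0,.001],[-.001,-.257,.966]])
def tool(c,u,v,z):
    a,b=(u-c['cx'])/c['fx'],(v-c['cy'])/c['fy']; d=M@[a,b,1]; return C+d*(z-C[2])/d[2]
# lug outer edge in w7, held; lug top 5.5mm above the rim
for z in (.0825,.085): print(tool(load('w7.png'),276,128.5,z-.0055),tool(load('w8.png'),276,130,z-.0055))
w=load('w19.png'); print('lug outer now world',p2w(w,190+346/4,110+90/4,.0055))
print('handle ends',p2w(w,276.7,110+228/4,.109),p2w(w,276.7,110+498/4,.109))
w=load('w5.png');print('handle orig',p2w(w,282.7,166.9,.149),p2w(w,282.7,241.5,.149))
for n in ('w7.png','w8.png'):
    i=cv2.imread('pics/'+n); cv2.imwrite('pics/z'+n,cv2.resize(i[115:240,200:350],None,fx=4,fy=4,interpolation=cv2.INTER_CUBIC))
```

```text
[0.07249835 0.00090648 0.077     ] [0.0713656  0.00090715 0.077     ]
[0.07251289 0.000912   0.0795    ] [0.07136827 0.00091267 0.0795    ]
lug outer now world [ 0.42519582 -0.13196513  0.0055    ]
handle ends [ 0.42626728 -0.16467966  0.109     ] [ 0.42868191 -0.23531888  0.109     ]
handle orig [0.58114423 0.17852091 0.149     ] [0.55887537 0.11257703 0.149     ]
```

View pics/zw8.png

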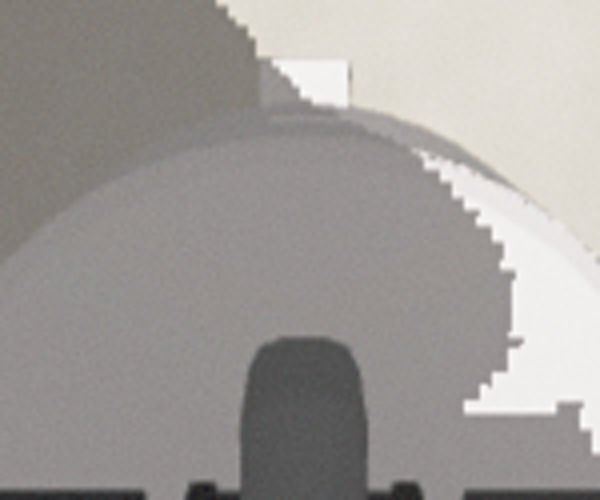

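Run:
```python
from h import *
mv([.428,-.2027,.0848],np.radians(1.8))
```

```text
mv [-2.0, 0.8, 154.8] [-0.02, -0.13, 0.1] yaw 1.9
```

Emit:
carry_out(
  series=[
    [-2,1,40,0,0,0,0.2],
    [-2,1,80,0,0,0,0],
    [-2,1,120,0,0,0,0],
    [-2,1,145,0,0,0,0],
    [-2,1,154,0,0,0,0],
    [-2,1,154.5,0,0,0,-1],
    [-2,1,154.5,0,0,0,-1],
    [-2,1,154.5,0,0,0,-1],
  ],
  force=45,
)

```text
time: 33.48
position: [0.4288, -0.2031, 0.0861]
tool_rot: [0.695, 0.719, 0.001, 0.0]
ft_force: [-0.5, -0.6, 0.3]
grip_width: 0.0213
```

Emit:
carry_out(
  series=[
    [0,0,0,0,0,0,-1],
    [0,0,0,0,0,0,-1],
    [0,0,-10,0,0,0,-1],
    [0,0,-40,0,0,0,-1],
    [0,0,-85,0,0,0,-1],
    [0,0,-125,0,0,0,-1],
    [0,0,-140,0,0,0,-1],
    [0,0,-140,0,0,0,-1],
  ],
)

```text
time: 34.48
position: [0.4291, -0.2036, 0.2276]
tool_rot: [0.695, 0.719, 0.001, 0.002]
ft_force: [-1.0, 0.0, -2.7]
grip_width: 0.0156
```

Run:
```python
from h import *
o=robot.get_obs(); print(o['time'],o['position'],o['ft_force'],o['moment'],o['grip_width'])
snap('wrist','w20.png'); mv([.40,.1,.225],np.radians(1.8));
```

```text
34.475 [ 0.42907294 -0.20357738  0.22758424] [-1.04515944  0.02875938 -2.74494363] [-0.0846322   0.06055821  0.06216231] 0.01562479456902736
mv [303.8, -18.3, 1.5] [0.11, -0.01, 0.11] yaw 1.91
```

View pics/w20.png

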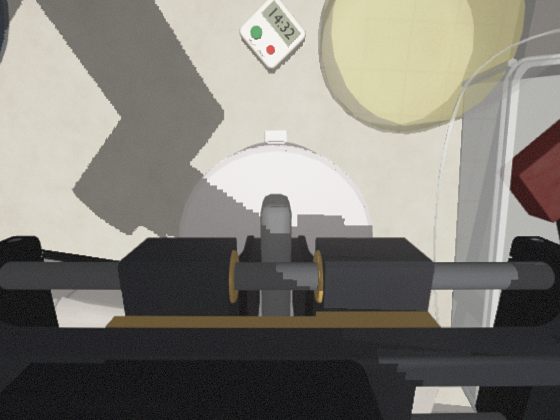

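Emit:
carry_out(
  series=[
    [20,-10,0,0,0,0,-1],
    [60,-22,0,0,0,0,-1],
    [105,-24,0,0,0,0,-1],
    [150,-24,0,0,0,0,-1],
    [195,-24,0,0,0,0,-1],
    [240,-24,0,0,0,0,-1],
    [285,-22,0,0,0,0,-1],
    [310,-10,0,0,0,0,-1],
  ],
)

```text
time: 35.52
position: [0.4056, 0.1084, 0.2252]
tool_rot: [0.695, 0.719, -0.001, -0.001]
ft_force: [0.3, -0.6, -2.6]
grip_width: 0.0157
```

Run:
```python
from h import *
o=robot.get_obs(); print(o['time'],o['position'],o['ft_force'],o['moment'],o['grip_width'])
mv([.5697,.1455,.225],np.radians(1.5));
```

```text
35.525 [0.40562294 0.10837587 0.22515139] [ 0.25172158 -0.58907369 -2.55952649] [-0.10680789  0.02026933 -0.04255863] 0.015703847756231543
mv [31.3, 165.3, -0.3] [-0.17, -0.03, 0.52] yaw 2.02
```

Emit:
carry_out(
  series=[
    [15,35,0,0,0,0.5,-1],
    [25,75,0,0,0,0.5,-1],
    [31,115,0,0,0,0.5,-1],
    [31,150,0,0,0,0.5,-1],
    [31,163,0,0,0,0.5,-1],
    [31.3,165.3,0,0,0,0.5,-1],
    [31.3,165.3,0,0,0,0.5,-1],
    [31.3,165.3,0,0,0,0.5,-1],
  ],
)

```text
time: 36.52
position: [0.5683, 0.1455, 0.2247]
tool_rot: [0.698, 0.716, -0.001, -0.002]
ft_force: [-0.0, -0.6, -2.1]
grip_width: 0.0159
```

Run:
```python
from h import *
o=robot.get_obs(); print(o['time'],o['position'],o['ft_force'],o['moment'],o['grip_width'])
c=snap('wrist','w21.png'); mv([.5697,.1455,.145],np.radians(1.3)); print(w2p(c,[.5697,.1455+.0665,.0535]))
```

```text
36.525 [0.56832808 0.14545136 0.22467068] [-0.0168879  -0.56058346 -2.09074211] [-0.0764138   0.06041717 -0.00224256] 0.015929399790425403
mv [-0.1, 1.4, 79.8] [-0.21, -0.03, 0.23] yaw 1.53
[279.80100292 134.87173691]
```

View pics/w21.png

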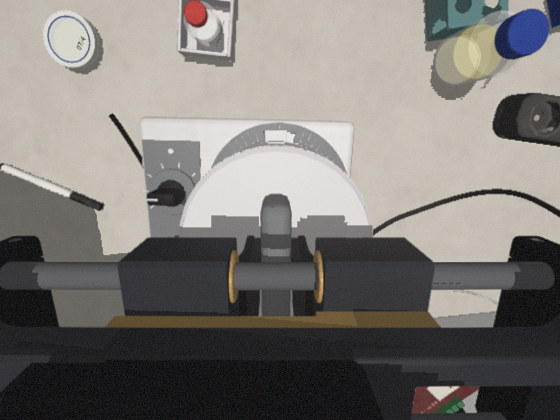

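Emit:
carry_out(
  series=[
    [0,1.4,25,0,0,0.2,-1],
    [0,1.4,50,0,0,0.2,-1],
    [0,1.4,68,0,0,0.2,-1],
    [0,1.4,75,0,0,0.2,-1],
    [0,1.4,78,0,0,0.2,-1],
    [0,1.4,78,0,0,0.2,-1],
  ],
)

```text
time: 37.33
position: [0.5701, 0.1456, 0.1474]
tool_rot: [0.699, 0.715, -0.001, -0.001]
ft_force: [0.4, 0.4, -2.8]
grip_width: 0.0156
```

Run:
```python
from h import *
o=robot.get_obs(); print(o['time'],o['position'],o['ft_force'],o['moment'],o['grip_width'])
c=snap('wrist','w22.png'); mv([.5697,.1455,.126],np.radians(1.3))
i=cv2.imread('pics/w22.png'); cv2.imwrite('pics/z22.png',cv2.resize(i[100:240,170:390],None,fx=3.5,fy=3.5,interpolation=cv2.INTER_CUBIC))
```

```text
37.325 [0.57007058 0.14560146 0.14741883] [ 0.36241681  0.39005023 -2.8372937 ] [-0.10388281  0.03649689  0.02659117] 0.01556199467143301
mv [-0.1, -0.5, 21.6] [-0.13, -0.03, 0.03] yaw 1.33
```

View pics/z22.png

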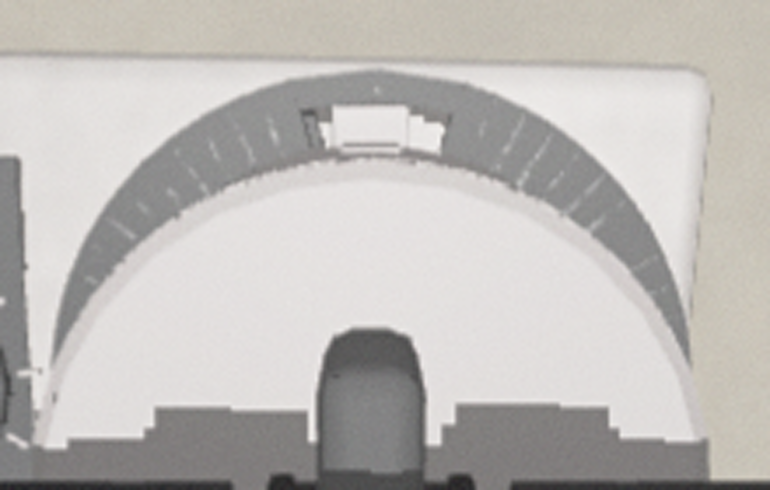

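Emit:
carry_out(
  series=[
    [0,0,5,0,0,0,-1],
    [0,0,10,0,0,0,-1],
    [0,0,14,0,0,0,-1],
    [0,0,17,0,0,0,-1],
    [0,0,18,0,0,0,-1],
  ],
)

```text
time: 38.0
position: [0.5701, 0.1452, 0.1291]
tool_rot: [0.699, 0.715, -0.001, -0.001]
ft_force: [-1.1, -3.6, -0.4]
grip_width: 0.0156
```

Run:
```python
from h import *
o=robot.get_obs(); print(o['time'],o['position'],o['ft_force'],o['moment'],o['grip_width']);mv([.5697,.1455,.126],np.radians(1.3))
```

```text
38.0 [0.57006812 0.14515626 0.12913744] [-1.07219439 -3.56917226 -0.39015508] [-0.84653385  0.14779411 -0.00902221] 0.015578589234428869
mv [0.4, -0.4, 3.1] [-0.16, 0.01, 0.05] yaw 1.35
```

Emit:
carry_out(
  series=[
    [-1,0,0,0,0,0,-1],
    [-1.5,0,1,0,0,0,-1],
    [-1.5,0,2,0,0,0,-1],
    [-1.5,0,3,0,0,0,-1],
  ],
)

```text
time: 38.5
position: [0.57, 0.1442, 0.1265]
tool_rot: [0.699, 0.715, -0.001, -0.001]
ft_force: [-2.8, 1.8, 5.1]
grip_width: 0.0155
```

Run:
```python
from h import *
o=robot.get_obs(); print(o['time'],o['position'],o['ft_force'],o['moment'],o['grip_width']);mv([.5697,.1455,.126],np.radians(1.3))
```

```text
38.5 [0.57003449 0.14419549 0.12650726] [-2.76477007  1.81059199  5.05853362] [0.05267832 0.36439522 0.01212125] 0.01545229600564275
mv [1.3, -0.3, 0.5] [-0.16, -0.03, 0.04] yaw 1.34
```

Emit:
carry_out(
  series=[
    [0,0,1,0,0,0,-1],
    [0,0,1,0,0,4,-1],
    [0,0,1,0,0,9,-1],
    [0,0,1,0,0,14,-1],
    [0,0,1,0,0,18,-1],
    [0,0,1,0,0,18,-1],
  ],
)

```text
time: 39.25
position: [0.5714, 0.1438, 0.1263]
tool_rot: [0.802, 0.598, 0.0, 0.0]
ft_force: [0.8, -1.1, 4.0]
grip_width: 0.0158
```

Run:
```python
from h import *
o=robot.get_obs(); print(o['time'],o['position'],o['ft_force'],o['moment'],o['grip_width']);mv([.5697,.1455,.126],np.radians(1.3))
```

```text
39.25 [0.57136863 0.1438382  0.1262999 ] [ 0.80450744 -1.09632448  3.96283232] [-5.09257140e-01 -4.38077352e-04  3.78105048e-02] 0.015780273828991605
mv [1.1, -2.1, 0.3] [0.01, 0.0, -17.9] yaw -16.6
```

Emit:
carry_out(
  series=[
    [0,0,0,0,0,6,-1],
    [0,0,0,0,0,13,-1],
    [0,0,0,0,0,20,-1],
    [0,0,0,0,0,27,-1],
    [0,0,0,0,0,33,-1],
    [0,0,0,0,0,33,-1],
  ],
)

```text
time: 40.0
position: [0.5711, 0.1438, 0.1263]
tool_rot: [0.938, 0.346, -0.0, -0.0]
ft_force: [0.6, 0.0, 1.7]
grip_width: 0.0156
```

Run:
```python
from h import *
o=robot.get_obs(); print(o['time'],o['position'],o['ft_force'],o['moment'],o['grip_width']);mv([.5697,.1455,.126],np.radians(1.3))
```

```text
40.0 [0.57112015 0.14383601 0.1263042 ] [0.60796836 0.02362705 1.71494711] [-0.35148928  0.3674815  -0.00894444] 0.015552919369570649
mv [0.0, -2.2, 0.3] [-0.02, 0.01, -50.79] yaw -49.49
```

Emit:
carry_out(
  series=[
    [0,0,-2,0,0,0,-1],
    [0,0,-4,0,0,0,-1],
    [0,0,-4,0,0,0,-1],
  ],
)

```text
time: 40.38
position: [0.5706, 0.1443, 0.1284]
tool_rot: [0.938, 0.346, -0.001, -0.001]
ft_force: [4.8, 3.6, -16.8]
grip_width: 0.0157
```

Emit:
carry_out(
  series=[
    [0,0,2,0,0,0,-1],
    [0,0,2,0,0,0,-1],
    [0,0,2,0,0,0,0],
    [0,0,2,0,0,0,0],
    [0,0,2,0,0,0,0.1],
    [0,0,-30,0,0,0,0.1],
    [0,0,-70,0,0,0,0.1],
    [0,0,-110,0,0,0,0.1],
  ],
)

```text
time: 41.38
position: [0.5707, 0.1441, 0.2396]
tool_rot: [0.938, 0.346, -0.001, -0.001]
ft_force: [0.3, -0.4, 0.9]
grip_width: 0.048
```

Emit:
carry_out(
  series=[
    [-10,-40,-20,0,0,0,0.1],
    [-20,-80,-20,0,0,0,0.1],
    [-30,-120,-20,0,0,0,0.1],
    [-30,-120,-20,0,0,0,0.1],
  ],
)

```text
time: 41.88
position: [0.4671, 0.217, 0.2602]
tool_rot: [0.938, 0.348, -0.002, -0.001]
ft_force: [0.0, -0.3, 0.1]
grip_width: 0.0479
```

Run:
```python
from h import *
o=robot.get_obs(); print(o['time'],o['position'])
for n in('wrist','top','side'): snap(n,n+'30.png')
```

```text
41.875 [0.46711134 0.21703542 0.2601968 ]
```

View pics/wrist30.png

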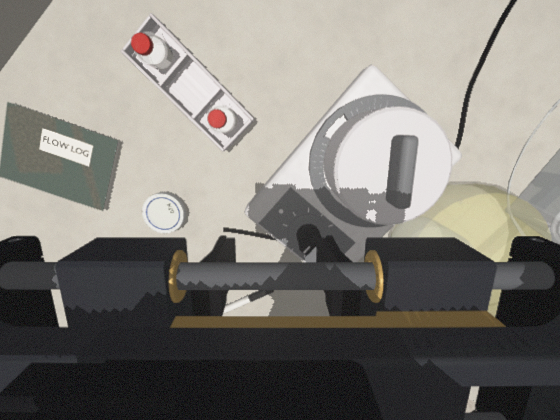

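View pics/side30.png

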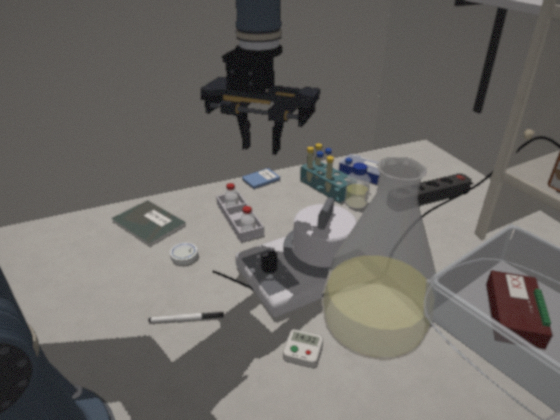

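View pics/top30.png

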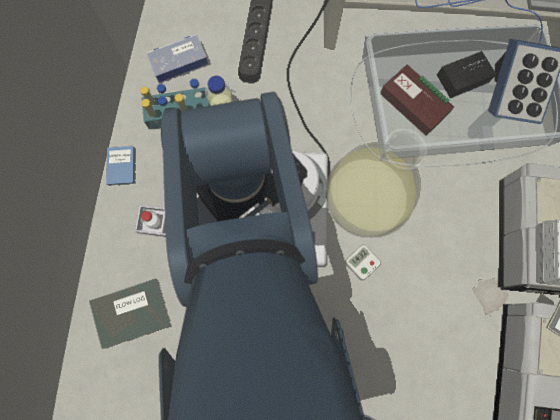

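Run:
```python
from h import *
i=cv2.imread('pics/w21.png'); cv2.imwrite('pics/z21.png',cv2.resize(i[115:240,135:260],None,fx=4.5,fy=4.5,interpolation=cv2.INTER_CUBIC))
```

```text
(no output)
```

View pics/z21.png

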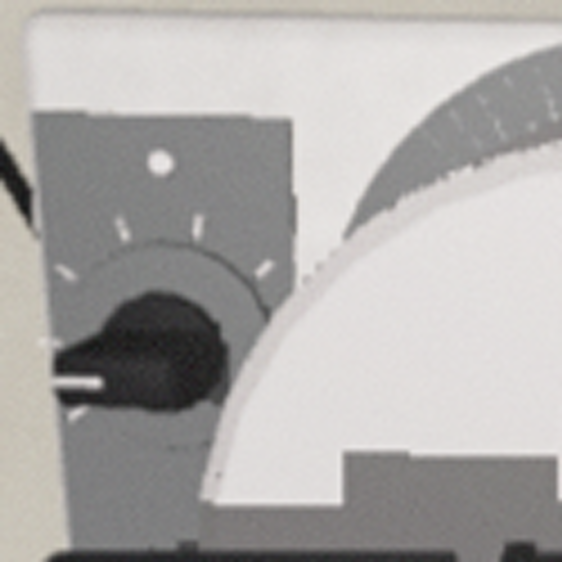

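Run:
```python
from h import *
print(robot.hand_in())
```

```text
the job is handed in; nothing more can be done
None
```

The job is handed in, at about 42 s on the robot's clock. By my checks every step was done, in the order asked; no verdict was reported.

- **Knob:** I turned it anticlockwise about 78° until it met a hard stop, at a moment of 0.77 N m against the stated 0.03 N m friction. The later wrist pictures still show the pointer there. The printed scale has one more tick beyond that position. I took the torque as proof of the end stop and did not test it again.
- **Lid off:** I twisted it anticlockwise to its stop, turned it back to the middle of the slots, lifted it off freely and set it on the free patch beside the flask. It started only about 0.35 rad clockwise of the slots, not the 0.7 to 1.2 rad the text gives.
- **Bottles:** two were in the mixer. The last pictures show both upright in the tray, one in each end bay, with the middle bay empty. I saw no sign of the tray having been knocked.
- **Lid on:** it went in with its lugs through the slots, rubbing lightly on one side until I shifted it about 1.5 mm. I then turned it about 51° (0.89 rad) clockwise. A test pull of about 17 N rose only 2 mm, the lid's own play, so it is locked.
- **Everything else:** the gripper is clear of everything. The dish, timer and pen look unmoved in the last pictures.

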